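# Refit the speed knob on the bench centrifuge and turn it to off

### The job

The bench centrifuge's speed knob was taken off for cleaning: it is the black winged knob with the white pointer line in the steel tray. Line it up with the flat of the bare brass spindle on the sloping control panel, push it fully home, then turn it anticlockwise to the red off mark and let go. Leave the timer knob and everything else on the bench as they are.

Things in the scene. Friction and masses are not known exactly. Their poses are not given: they have to be found in the camera images.
- knob: Loose speed knob, black plastic, about 40 g, upright on the tray's floor. Skirt 46 mm across, 6 mm thick; on it a straight wing (bar grip) with parallel sides, 18 mm wide (along y), 41 mm long (x from -21 to +20 mm), 6 to 32 mm above the underside. Origin: centre of the underside; z up out of the top, x along the wing to its narrowed nose, which carries the white pointer line.
- knob_nose (a point): Point on the knob: the top of the nose, at x = 21 mm, z = 32 mm in the knob's frame. Same axes as the knob.
- knob_bore (a point): Mouth of the D-shaped bore, at the centre of the knob's underside; same axes as the knob. The bore is 19 mm deep, 13 mm round with one flat 2 mm from the axis on the nose (+x) side: the nose points the way the spindle's flat must face. Loose fit on the spindle: 0.5 mm all round, about 0.09 rad of play each way; more than about 0.2 rad out of line it rests on the spindle's end.
- spindle_seat (a point): Foot of the bare speed spindle, right-hand side of the panel seen from the robot. On the axis, on top of a dark steel shoulder 20 mm across that stands 3 mm above the panel: a knob fully home has its origin here and its axes along these. z runs along the spindle out of the panel, leaning 35 degrees from vertical towards the machine's front; x points the way the flat faces and turns with the spindle.
- spindle_tip (a point): Centre of the end of the same spindle, 17 mm from the seat; same axes. Brass, 12 mm round, with one flat milled along its whole length 1.5 mm from the axis; the last 3 mm taper in, by 1.1 mm all round the shaft and 0.5 mm on the flat. A short white paint line on its end points at the middle of the flat.
- spindle (a joint): Turn of the speed spindle in rad: 0 at its anticlockwise stop, where the flat faces the red off mark, growing clockwise as seen looking at the panel (up to 5.24). Stiff: it takes about 0.08 N m to turn, and it stays where it is left. It starts 0.6 to 1.5 rad from off.
- off_mark (a point): The red off mark of the speed control, a red bar with a dot on the panel 33 mm from the spindle's axis, at seven o'clock (down the slope and to the left, seen from the robot). The point is on the panel's face; z out of the panel, x outward from the spindle's axis through the mark. White ticks follow every 30 degrees clockwise.
- timer_nose (a point): Top of the nose of the timer knob, the fitted twin of the speed knob, on the panel's left-hand side 144 mm from the spindle (axis to axis). It turns easily: do not touch.
- centrifuge: White bench centrifuge, 390 mm deep, 300 mm wide, 235 mm high, fixed to the bench. Origin under its middle on the bench, front towards -x of its frame. The front 190 to 43 mm ahead of the origin is the control panel, rising at 35 degrees from 50 to 153 mm above the bench; behind it the housing stands 205 mm high with a round grey lid on top.
- tray: Stainless steel tray, 200 x 170 mm, floor 3 mm thick, rim 14 mm high, fixed to the bench; origin at the centre of its underside.
- rotor_nut: Bystander in the tray: round knurled aluminium rotor nut, 34 mm across, 24 mm high.
- sleeve: Bystander in the tray: blue plastic tube sleeve, 25 mm across, 30 mm high.
- oil: Bystander: small amber bottle, 32 mm across, 75 mm high.
- stain: Bystander: purple stain jar with a white cap, 60 mm across, 90 mm high.
- slide_box: Bystander: flat blue slide box, 95 x 175 x 34 mm.
- screwdriver: Bystander: screwdriver, 170 mm long, lying on the bench.
- tweezers: Bystander: steel tweezers, 125 mm long, lying on the bench.
There are look-alikes about, which are no part of the job. There is more than one size of the knob; the job needs the middle-sized.

How it is judged (in metres and radians):
On the way, in this order (a step that is already met when the one before it is completed fails the run):
1. the knob is fully home on the spindle, its nose the way the flat faces (distance between knob and spindle_seat below 0.0035 m and angle between the z axis of knob and the z axis of spindle_seat, either way round below 0.12 rad and x of knob_nose in the frame of spindle_seat above 0.012 m), for 0.2 s.
2. the seated knob is turned to the red off mark (distance between knob and spindle_seat below 0.0035 m and angle between the x axis of knob and the x axis of off_mark, either way round below 0.2 rad and x of knob_nose in the frame of off_mark above -0.025 m), for 0.2 s.
At the end, for the whole second after the job is handed in: The knob sits fully home on the spindle (its underside within 3.5 mm of the shoulder's centre, square to it within 0.12 rad, nose over the flat), its pointer within 0.2 rad (11 degrees) of the red off mark, let go and at rest (all of step 2 and angle between the z axis of knob and the z axis of spindle_seat, either way round below 0.12 rad and x of knob_nose in the frame of spindle_seat above 0.012 m and linear speed of knob below 0.01 m/s); the robot touches nothing.
It fails at once if the timer knob is turned (its nose moves more than 5 mm) (distance of timer_nose from where it was at the start of the episode above 0.005 m).
It fails at once if a bystander on the bench or in the tray is moved more than 30 mm (distance of any of rotor_nut, sleeve, oil, stain, slide_box, screwdriver, tweezers from where it was at the start of the episode above 0.03 m).
It also fails if it takes over 45 s, if anything falls off the work surface, if the arm or the gripper's body presses on something with over 40 N, if the wrist force passes 120 N, or if a joint passes its speed limit or range.

### The arm

A 6-joint arm with a two-finger parallel gripper is mounted at the origin on the work surface. World frame = base frame: x ahead of the robot, y to its left, z up, the work surface at z = 0. Lengths are in m, angles in degrees, forces in N, time in s.
With the tool pointing down it reaches from about 0.4 to 0.825 m from the base axis. Payload 7 kg.
Tool frame: the origin (TCP) lies where the fingers leave the gripper's body, on its centre line; the fingertips stand 66 mm ahead of it and the grasp point (between the pads) lies 47 mm ahead of it; z points along the fingers, y is the direction in which the jaws open and shut (so a half turn about z gives the same grasp; the last joint's range is limited). The gripper opens to 88 mm and grips with 3 to 60 N. Pads are 19 mm wide; open, the fingers measure 130 mm over their backs; the gripper's body (78 mm by 193 mm) begins 47 mm behind the grasp point.
Start: joints at [82.225, 20.546, 0.682, 0, -70.136, -16.507], TCP at [0.278, 0.615, 0.292] pointing down, gripper open.
Joint ranges: [-176.03, 176.03], [-82.01, 121.73], [-58.28, 71.71], [-173.87, 95.51], [-174.79, -0.11], [-173.66, 173.66]. Speed limits (degrees/s): [136.94, 136.94, 172.46, 180, 180, 180].

### API

Orientations are given as [roll, pitch, yaw] about the fixed x, y, z axes, in that order (R = Rz(yaw) Ry(pitch) Rx(roll)).
In Python, from plant import get_obs, snapshot, close_job gives the robot as it stands.
- The arm moves only by the tool play_rows, never from a script. Its argument "series" is a list of rows, each a list of 5 numbers: the opening in per cent of the stroke, from 0 (shut) to 100 (fully open), then the shift along the tool's x, y, z in m, then the turn about the tool's z in degrees. In form: [[jaw, dx, dy, dz, spin], ...]. A call has 1 to 10 rows; each row is the pose to reach, as a shift and turn from the pose commanded when the call began, along the tool's axes at that moment; what a row does not reach only later rows make up. A row lasts 1/10 s, in which the tool goes at most 50 mm and 8.59 degrees, less where a joint would pass 70% of its speed; a pose out of reach is approached as far as the arm can. A call with a gripper value outside its range is refused whole. The fingers move at their own pace and stop on an object; the grip force is fixed at half the most. Time passes only in rows, so rows that repeat a pose let the fingers close. It gives the time, the measured TCP pose, the force and the opening at its end, in the units of the state.
- get_obs(): the state, without advancing time (a new reading comes with each control period).
- snapshot(name): name is "scene" or "side" or "wrist"; returns a dict with "frame" (384x512x3 uint8, red, green, blue), "z_map" (384x512 float32, m along the optical axis (not along the pixel's ray), 0 where there is no reading), "mtx" (3x3 intrinsics, pixels), "camera_from_world" (4x4, takes a point from world to camera coordinates); the wrist camera has in their place "tool_from_camera" (4x4, takes a point from camera to tool coordinates, whose origin is the TCP and whose axes are the flange's). Camera axes: x right, y up, looking along -z (the intrinsics and any distortion apply to the point x, -y, -z); pixel columns grow to the right and rows downward; lengths in m; the calibration is good to about 2 mm. The wrist camera is an equidistant fisheye: a pixel r from the principal point sees the ray r / f radians off the axis. A picture is of the moment at which its call begins: read the wrist's pose just before it.
- close_job(): hands the job in, once; it reports no verdict.
The state is a dict: "clock": time; "joint_pos": joint angles; "qvel": joint speeds; "tau": joint torques, N m; "tool_pos": TCP position; "orientation": TCP orientation; "force": force on the tool from outside, world axes, zero at the start; "moment": the same for the moment, N m; "opening": finger opening in m.
Only numpy, scipy, OpenCV 4.12 (cv2) and the standard library are available. Lean on these libraries where they do the work, as an engineer would, in place of code of your own. Each camera call takes 0.05 s, during which the arm holds its last target.

## Working session

There is one attempt and no reset: what is moved stays moved. The work goes in short steps, Python scripts to look and compute and a tool call to move; the robot and the scene stay as the last step left them, time stands still between calls to the robot, and variables do not carry over. Pictures are saved under pics/ and viewed, and the job is handed in when it is done.

Besides the shell and the picture viewer there is one more tool, called in YAML: its name, and indented under it one key for each argument. play_rows: Moves the arm, as the interface text tells. Its arguments: {"type":"object","properties":{"series":{"type":"array"}},"required":["series"]}

```bash
mkdir -p pics; ls; python3 - <<'E'
from plant import *
import cv2,numpy as np
o=get_obs();print(o)
for n in ["scene","side","wrist"]:
    s=snapshot(n);np.savez(f"s0_{n}.npz",**s)
    cv2.imwrite(f"pics/0{n}.png",cv2.resize(s["frame"][:,:,::-1],(800,600),interpolation=cv2.INTER_CUBIC))
    print(n,s["mtx"].tolist(),[k for k in s])
    print(s.get("camera_from_world",s.get("tool_from_camera")).round(4).tolist())
E
```

```text
pics
{'clock': 0.0, 'joint_pos': array([ 8.22242588e+01,  2.05928212e+01,  6.32449403e-01, -2.02138920e-02,
       -7.01354587e+01, -1.65072975e+01]), 'qvel': array([-0.0502573 ,  0.03753486,  0.09160633, -0.08354539,  0.07221829,
       -0.0532653 ]), 'tau': array([-1.28293336e-04, -5.82719064e+01,  2.93063235e+01,  6.99720696e+00,
        7.16366252e-03, -1.52031243e-04]), 'tool_pos': array([0.27744359, 0.6149198 , 0.29119659]), 'orientation': array([ 1.79902720e+02, -9.01279664e-03, -2.42899156e+01]), 'force': array([0.77308275, 0.66594227, 0.08178306]), 'moment': array([ 0.01005029,  0.03011274, -0.01016295]), 'opening': 0.08744183391977872}
scene [[379.05178155373454, 0.0, 257.54250621384256], [0.0, 379.05178155373454, 192.69827612546268], [0.0, 0.0, 1.0]] ['frame', 'z_map', 'mtx', 'camera_from_world']
[[-0.6882, 0.7255, 0.0033, 0.2797], [-0.617, -0.5877, 0.5233, 0.3483], [0.3816, 0.3581, 0.8521, -1.2308], [0.0, 0.0, 0.0, 1.0]]
side [[483.45730313459944, 0.0, 250.590577520433], [0.0, 483.45730313459944, 193.61531998473998], [0.0, 0.0, 1.0]] ['frame', 'z_map', 'mtx', 'camera_from_world']
[[0.9892, -0.1466, -0.0024, -0.4802], [0.0827, 0.5445, 0.8347, -0.1677], [-0.1211, -0.8258, 0.5508, -1.215], [0.0, 0.0, 0.0, 1.0]]
wrist [[297.3186396354542, 0.0, 254.147068815558], [0.0, 297.3186396354542, 192.15010490983423], [0.0, 0.0, 1.0]] ['frame', 'z_map', 'mtx', 'tool_from_camera']
[[-0.0001, 0.9643, 0.2649, 0.0702], [1.0, 0.0002, -0.0, 0.0001], [-0.0001, 0.2649, -0.9643, -0.0936], [0.0, 0.0, 0.0, 1.0]]
```

View pics/0scene.png

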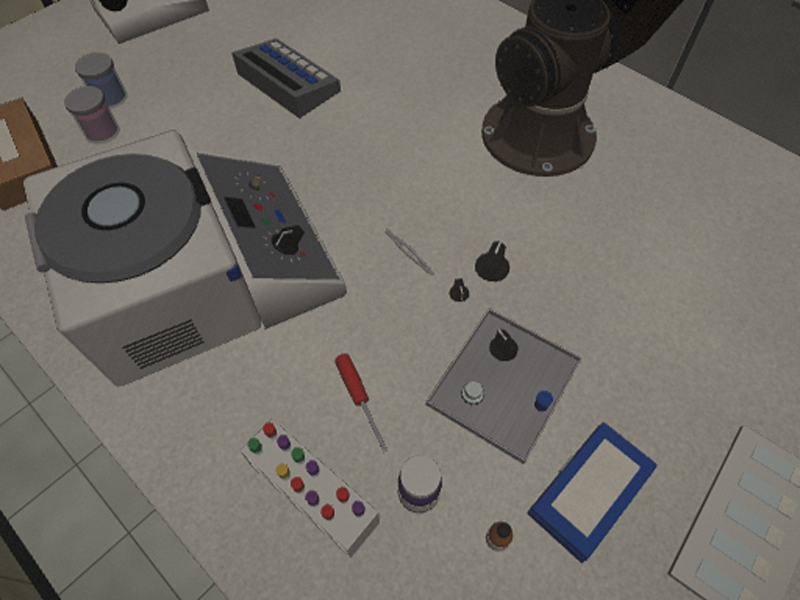

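View pics/0side.png

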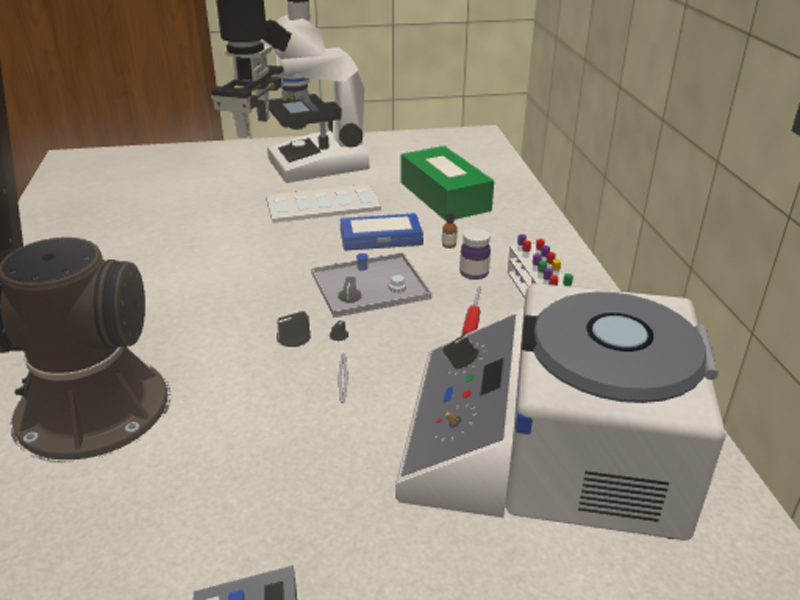

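View pics/0wrist.png

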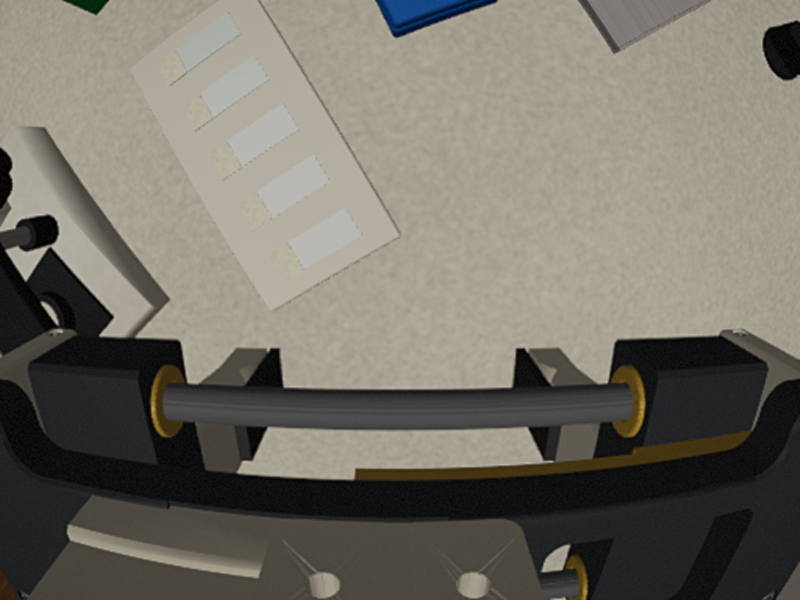

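Scene view at 800x600 scale: there are three loose winged knobs, a big one on the bench (492,262), a small one on the bench (459,290) and a middle-sized one in the steel tray (503,345). The tray one fits the task text. The timer knob is fitted at (288,238). The bare brass spindle is at (255,183), with its red mark at (270,195). Next I'll crop and measure these.

```bash
cat > h.py <<'E'
import numpy as np,cv2
from scipy.spatial.transform import Rotation as R
def load(f): return dict(np.load(f))
def campts(s,u,v,d):
    K=s["mtx"]; return np.stack([(u-K[0,2])/K[0,0]*d,-(v-K[1,2])/K[1,1]*d,-d],-1)
def world(s,u,v,d):
    T=np.linalg.inv(s["camera_from_world"]); return campts(s,np.asarray(u,float),np.asarray(v,float),np.asarray(d,float))@T[:3,:3].T+T[:3,3]
def cloud(s):
    v,u=np.mgrid[:384,:512]; return world(s,u,v,s["z_map"])
def proj(s,p):
    T=s["camera_from_world"];c=np.asarray(p)@T[:3,:3].T+T[:3,3];K=s["mtx"]
    return np.stack([K[0,0]*c[...,0]/-c[...,2]+K[0,2],-K[1,1]*c[...,1]/-c[...,2]+K[1,2]],-1)
def pose(o): return R.from_euler('xyz',o["orientation"],degrees=True).as_matrix(),np.array(o["tool_pos"])
def wproj(s,o,p):  # world->wrist pixel
    Rt,t=pose(o);M=s["tool_from_camera"];q=(np.asarray(p)-t)@Rt;c=(q-M[:3,3])@M[:3,:3]
    x,y,z=c[...,0],-c[...,1],-c[...,2];r=np.hypot(x,y);th=np.arctan2(r,z);f=s["mtx"][0,0]
    return np.stack([f*th*x/r+s["mtx"][0,2],f*th*y/r+s["mtx"][1,2]],-1)
def wray(s,o,u,v):
    K=s["mtx"];x=np.asarray(u,float)-K[0,2];y=np.asarray(v,float)-K[1,2];r=np.hypot(x,y)+1e-9;th=r/K[0,0]
    d=np.stack([np.sin(th)*x/r,-np.sin(th)*y/r,-np.cos(th)],-1)
    M=s["tool_from_camera"];Rt,t=pose(o)
    return (M[:3,3]@Rt.T+t), d@M[:3,:3].T@Rt.T
def wplane(s,o,u,v,n,p0):
    c,d=wray(s,o,u,v);k=((np.asarray(p0)-c)@n)/(d@n);return c+d*k[...,None]
def wcloud(s,o):
    v,u=np.mgrid[:384,:512];c,d=wray(s,o,u,v)
    a=s["tool_from_camera"][:3,:3]@np.array([0,0,-1.]);Rt,_=pose(o);a=Rt@a
    return c+d*(s["z_map"]/(d@a))[...,None]
E
python3 - <<'E'
from h import *
for n,(c,sc) in {"scene":((120,90,230,220),6),"side":((250,195,340,310),6)}.items():
    s=load(f"s0_{n}.npz");P=cloud(s)
    x0,y0,x1,y1=c
    im=cv2.resize(s["frame"][y0:y1,x0:x1,::-1],None,fx=5,fy=5,interpolation=cv2.INTER_CUBIC);im=cv2.convertScaleAbs(im,alpha=1.6);cv2.imwrite(f"pics/1{n}.png",im[:600,:800])
s=load("s0_scene.npz");P=cloud(s)
def show(nm,u,v): print(nm,P[int(v*.64),int(u*.64)].round(4))
for nm,u,v in [("big",492,262),("small",459,290),("knob",503,345),("nut",472,390),("sleeve",543,400),("spindle",255,183),("timer",288,240),("bench",440,400),("panel",240,260),("panel",275,180),("panel",330,290),("panel",210,165),("lid",110,205),("tr1",490,312),("tr2",579,360),("tr3",524,460),("tr4",430,403)]: show(nm,u,v)
E
```

```text
big [0.3453 0.1494 0.0403]
small [0.417  0.1393 0.0215]
knob [0.4506 0.2593 0.0272]
nut [0.5423 0.2748 0.0261]
sleeve [0.4855 0.3637 0.0321]
spindle [ 0.539  -0.2236  0.1062]
timer [ 0.5867 -0.0779  0.1246]
bench [0.5816 0.2447 0.0014]
panel [ 0.6708 -0.0832  0.1499]
panel [ 0.4922 -0.236   0.0685]
panel [ 0.5748 -0.0057  0.0437]
panel [ 0.5782 -0.2851  0.1364]
lid [ 0.7606 -0.2265  0.2329]
tr1 [0.4072 0.2015 0.0093]
tr2 [0.3808 0.3622 0.0125]
tr3 [0.5697 0.3971 0.013 ]
tr4 [0.598  0.2391 0.0148]
```

View pics/1scene.png

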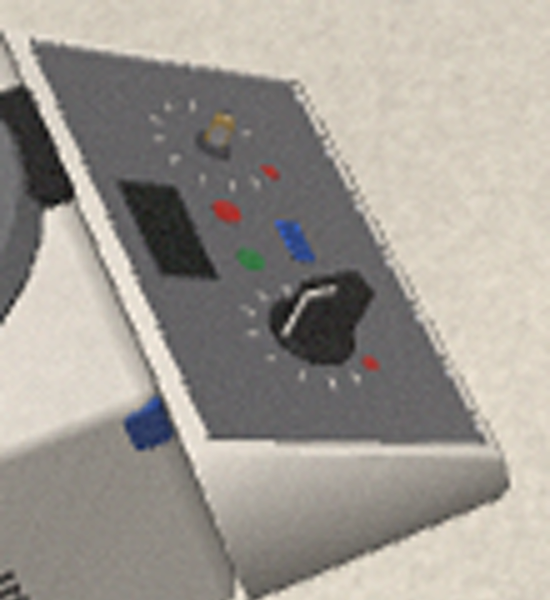

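View pics/1side.png

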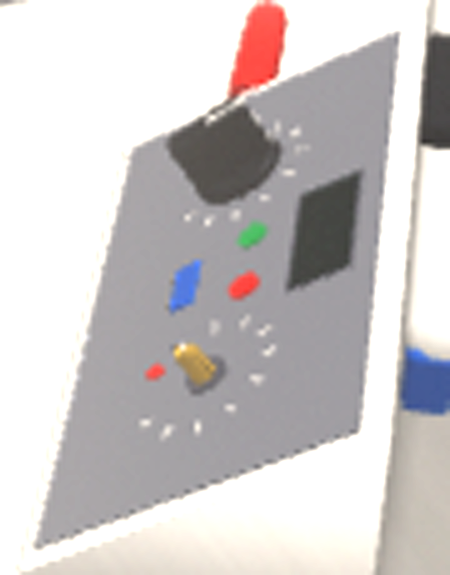

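```bash
python3 - <<'E'
from h import *
# panel plane
s=load("s0_scene.npz");P=cloud(s)
poly=np.array([[200,155],[278,170],[342,285],[255,272]])*.64
m=np.zeros((384,512),np.uint8);cv2.fillPoly(m,[poly.astype(np.int32)],1)
Q=P[(m>0)&(s["z_map"]>0)]
for i in range(6):
    c=Q.mean(0);n=np.linalg.svd(Q-c,full_matrices=False)[2][2];n*=np.sign(n[2]);d=(Q-c)@n;Q=Q[abs(d)<max(.002,1.5*d.std())]
print(len(Q),d.std(),"n",n,"tilt",np.degrees(np.arccos(n[2])),"azim",np.degrees(np.arctan2(n[1],n[0])),c)
E
```

```text
3096 0.0009033216612549595 n [-0.54152038  0.19214402  0.81843531] tilt 35.07153243586245 azim 160.46413190208042 [ 0.57350064 -0.15224634  0.10222658]
```

Both crops show the panel with the bare spindle (scene pixel about (163,117)), its off mark and the fitted timer knob. The panel tilt is 35.1 deg and the front faces azimuth 160.5 deg. The tool stays vertical, so the knob will have to pivot in the grip about a horizontal jaw axis. First I'll look at the spindle from above.

play_rows:
  series:
    - [100,0.584,0.656,0.012,175]
    - [100,0.584,0.656,0.012,175]
    - [100,0.584,0.656,0.012,175]
    - [100,0.584,0.656,0.012,175]
    - [100,0.584,0.656,0.012,175]
    - [100,0.584,0.656,0.012,175]
    - [100,0.584,0.656,0.012,175]
    - [100,0.584,0.656,0.012,175]
    - [100,0.584,0.656,0.012,175]
    - [100,0.584,0.656,0.012,175]

```text
clock: 1.15
tool_pos: [0.427, 0.1362, 0.2856]
orientation: [-180.0, 0.0, -110.5]
force: [1.1, -0.1, -0.1]
opening: 0.0876
```

play_rows:
  series:
    - [100,0.298,-0.232,0.006,89]
    - [100,0.298,-0.232,0.006,89]
    - [100,0.298,-0.232,0.006,89]
    - [100,0.298,-0.232,0.006,89]
    - [100,0.298,-0.232,0.006,89]
    - [100,0.298,-0.232,0.006,89]
    - [100,0.298,-0.232,0.006,89]
    - [100,0.298,-0.232,0.006,89]
    - [100,0.298,-0.232,0.006,89]
    - [100,0.298,-0.232,0.006,89]

```text
clock: 2.15
tool_pos: [0.5415, -0.2229, 0.2784]
orientation: [-180.0, -0.1, 163.3]
force: [-1.5, 0.1, -0.1]
opening: 0.0875
```

play_rows:
  series:
    - [100,0,0,0,3]
    - [100,0,0,0,3]

```text
clock: 2.35
tool_pos: [0.5415, -0.2218, 0.279]
orientation: [-180.0, -0.0, 160.8]
force: [0.2, -0.7, -0.8]
opening: 0.0875
```

```bash
cat > snap.py <<'E'
import sys,pickle
from plant import *
from h import *
name=sys.argv[1]
o=get_obs();s=snapshot("wrist");pickle.dump((o,s),open(name+".pkl","wb"))
x0,y0,x1,y1=map(int,sys.argv[2:6]) if len(sys.argv)>5 else (0,0,512,384)
im=s["frame"][y0:y1,x0:x1,::-1];f=min(800/im.shape[1],600/im.shape[0])
cv2.imwrite(f"pics/{name}.png",cv2.convertScaleAbs(cv2.resize(im,None,fx=f,fy=f,interpolation=cv2.INTER_CUBIC),alpha=1.3))
print(f,o["clock"],o["tool_pos"].round(4),o["orientation"].round(2),o["joint_pos"].round(1),o["force"].round(1),round(o["opening"],4))
E
python3 snap.py w1
```

```text
1.5625 2.35 [ 0.5415 -0.2218  0.279 ] [-1.8000e+02 -4.0000e-02  1.6077e+02] [  -3.1   12.7  -12.1   -0.   -65.3 -106.1] [ 0.2 -0.7 -0.8] 0.0875
```

View pics/w1.png

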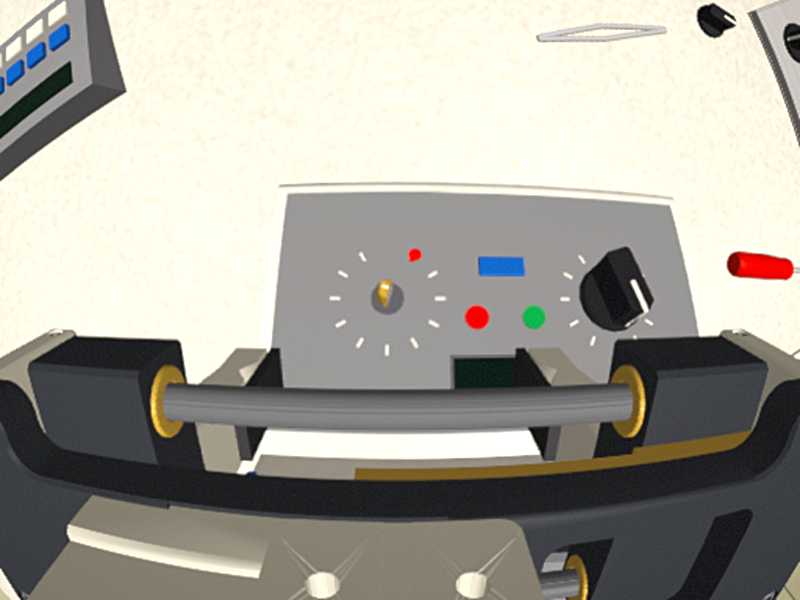

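Wrist view: the spindle is at (385,295), the red off mark at (415,255) and the timer knob at (620,290) on the right. The view is upside-down. I'll go closer for the flat.

play_rows:
  series:
    - [100,0,-0.005,0.04,0]
    - [100,0,-0.005,0.075,0]
    - [100,0,-0.005,0.075,0]
    - [100,0,-0.005,0.075,0]

```text
clock: 2.8
tool_pos: [0.5402, -0.2265, 0.2048]
orientation: [-179.9, -0.0, 160.9]
force: [0.6, -0.7, 0.1]
opening: 0.0876
```

```bash
python3 snap.py w2 190 130 310 220
```

```text
6.666666666666667 2.8 [ 0.5402 -0.2265  0.2048] [-1.7994e+02 -5.0000e-02  1.6093e+02] [  -3.6   16.3  -17.6    0.   -56.1 -105.5] [ 0.6 -0.7  0.1] 0.0876
```

View pics/w2.png

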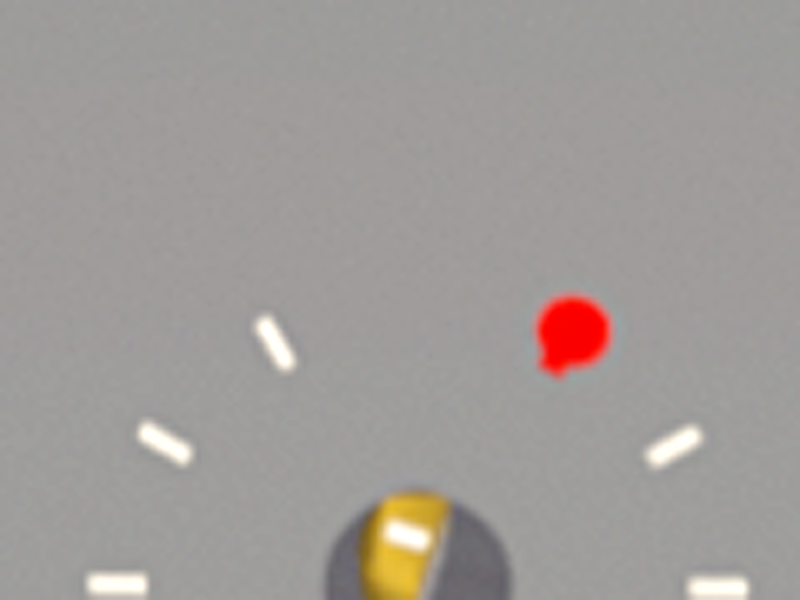

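Crop: the red mark's dot is at (573,332), the spindle end at (410,540) with the white paint line from (388,527) to (428,542), and the flat is on the right. So the flat faces right and slightly up-slope, about 9:30 on the panel. Next is the metric measurement.

```bash
cat > spin.py <<'E'
from h import *
import pickle
o,s=pickle.load(open("w2.pkl","rb"))
P=wcloud(s,o);f=s["frame"].astype(int)
roi=np.zeros((384,512),bool);roi[60:235,180:340]=True
Q=P[roi&(s["z_map"]>0)]
for i in range(8):
    c=Q.mean(0);n=np.linalg.svd(Q-c,full_matrices=False)[2][2];n*=np.sign(n[2]);d=(Q-c)@n;Q=Q[abs(d)<max(.001,2*d.std())]
print("n",n.round(4),"tilt",np.degrees(np.arccos(n[2])).round(2),"az",np.degrees(np.arctan2(n[1],n[0])).round(2),d.std(),"c",c.round(4))
# ticks (white) and red centroids on panel plane
def blobs(m,lo,hi):
    k,_,st,ce=cv2.connectedComponentsWithStats(m.astype(np.uint8));return [(ce[i],st[i,4]) for i in range(1,k) if lo<st[i,4]<hi]
white=(f.min(2)>165)&roi
T=[]
for ce,a in blobs(white,6,80):
    p=wplane(s,o,ce[0],ce[1],n,c);T.append((ce.round(1),a,p))
red=(f[...,0]>150)&(f[...,1]<60)&roi
Rb=[(ce,a,wplane(s,o,ce[0],ce[1],n,c)) for ce,a in blobs(red,8,400)]
ex=np.cross([0,0,1],n);ex/=np.linalg.norm(ex)   # horizontal in panel
eu=np.cross(n,ex)  # up slope
print("ex",ex.round(3),"eu",eu.round(3))
def uv(p): return np.array([(p-c)@ex,(p-c)@eu])
print("panel z offset c")
tk=np.array([uv(t[2]) for t in T]);
for t,u in zip(T,tk): print(t[0],t[1],(u*1000).round(1))
for r in Rb: print("red",r[0].round(1),r[1],(uv(r[2])*1000).round(1),r[2].round(4))
np.savez("panel.npz",n=n,c=c,ex=ex,eu=eu)
E
python3 spin.py
```

```text
n [-0.5816  0.2038  0.7876] tilt 38.04 az 160.69 0.0016934294923322006 c [ 0.5108 -0.2125  0.0767]
ex [-0.331 -0.944  0.   ] eu [ 0.743 -0.26   0.616]
panel z offset c
[230.9 181.1] 17 [21.  13.1]
[214.1 195.9] 17 [32.9 25. ]
[290.8 196.3] 18 [-22.9  25.1]
[250.8 209.9] 12 [ 6.1 35.6]
[207.5 217.1] 21 [36.7 41.3]
[297.5 217.5] 16 [-27.   41.3]
red [275.3 179.5] 87 [-11.9  11.7] [ 0.5235 -0.2043  0.0839]
red [324.5 229.7] 92 [-46.1  50.5] [ 0.5636 -0.1821  0.1078]
```

```bash
cat > spin2.py <<'E'
from h import *
import pickle
exec(open("spin.py").read().split("# ticks")[0].replace("roi[60:235,180:340]","roi[140:225,185:330]"))
s2=load("s0_scene.npz");
t=np.radians(35);
for az in (160.5,):
    a=np.radians(az);n=np.array([np.sin(t)*np.cos(a),np.sin(t)*np.sin(a),np.cos(t)])
med=np.median((P[(roi)&(s["z_map"]>0)]-c)@n);c=c+med*n
print("wrist plane d",n@c,"scene plane d",n@np.array([0.57350064,-0.15224634,0.10222658]))
ex=np.cross([0,0,1],n);ex/=np.linalg.norm(ex);eu=np.cross(n,ex)
def uv(p): return np.stack([(p-c)@ex,(p-c)@eu],-1)
px=np.array([[207.5,217.1],[297.5,217.5],[214.1,195.9],[290.8,196.3],[230.9,181.1],[275.3,179.5]])
tk=uv(wplane(s,o,px[:,0],px[:,1],n,c));print((tk*1000).round(1))
cen=[(tk[0]+tk[1])/2];print("centre A",cen)
from scipy.optimize import least_squares
th=np.radians([0,180,30,150,60])# ex right=0 at 3 o'clock, going down slope => -eu
def res(q): 
    cx,cy,r,ph=q
    return np.concatenate([cx+r*np.cos(-th+ph)-tk[:5,0],cy+r*np.sin(-th+ph)-tk[:5,1]])
L=least_squares(res,[.005,.041,.033,0]);q=L.x;print("fit c,r,ph",q,np.abs(L.fun).max())
ct=c+q[0]*ex+q[1]*eu
seat=ct+.003*n;tip=seat+.017*n
print("seat",seat.round(4),"tip",tip.round(4),"tip px",wproj(s,o,tip).round(1),"seat px",wproj(s,o,seat).round(1))
# paint line: white pixels near tip on tip plane
v,u=np.nonzero((f.min(2)>150)&(np.mgrid[:384,:512][0]>205)&(np.mgrid[:384,:512][0]<216)&(abs(np.mgrid[:384,:512][1]-251)<8))
w=f[v,u].min(1)-120.
p=wplane(s,o,u,v,n,tip);ab=np.stack([(p-tip)@ex,(p-tip)@eu],-1)*1000
m=np.average(ab,axis=0,weights=w);cv=np.cov(ab.T,aweights=w);ev,V=np.linalg.eigh(cv);d=V[:,1]
print("paint",len(u),m.round(2),"dir",d,"len",(ab@d).min(),(ab@d).max())
fd=d*-np.sign(d[0]) # towards -ex (left)
ang=np.degrees(np.arctan2(fd[0],fd[1]))%360 # clock angle cw from 12
print("flat clock deg",ang,"from off(210):",ang-210, np.radians(ang-210))
np.savez("panel.npz",n=n,c=c,ex=ex,eu=eu,seat=seat,tip=tip,clock=ang)
E
python3 spin2.py
```

```text
n [-0.5408  0.1907  0.8193] tilt 34.99 az 160.58 0.00048423542681621466 c [ 0.5189 -0.2172  0.084 ]
wrist plane d -0.25331474699320966 scene plane d -0.2554891182643795
[[ 35.1  29.3]
 [-29.1  29. ]
 [ 31.1  13.2]
 [-24.8  13.1]
 [ 19.2   1.5]
 [-13.7   0. ]]
centre A [array([0.00298639, 0.02915236])]
fit c,r,ph [0.00303394 0.02921101 0.03213706 0.00360821] 0.00016678852342505088
seat [ 0.5388 -0.2274  0.1032] tip [ 0.5296 -0.2242  0.1171] tip px [252.3 209.6] seat px [252.4 216.5]
paint 16 [1.15 0.17] dir [-0.95059466  0.31043486] len -2.783451875957139 0.6956307097082793
flat clock deg 288.0854389370559 from off(210): 78.08543893705593 1.3628480073166072
```

```bash
python3 - <<'E'
exec(open("spin2.py").read().split("# paint")[0])
sub=f[203:222,242:262];print(sub[...,2])
sat=sub.max(2)-sub.min(2);print(sat)
gv,gu=np.mgrid[:384,:512]
for th in (100,120,140,160,180):
    b=f[...,2];m=(b>th)&(gv>=206)&(gv<=214)&(abs(gu-251)<=4)
    v,u=np.nonzero(m);w=b[v,u]-th*1.
    p=wplane(s,o,u,v,n,tip);ab=np.stack([(p-tip)@ex,(p-tip)@eu],-1)*1000
    mm=np.average(ab,axis=0,weights=w);ev,V=np.linalg.eigh(np.cov(ab.T,aweights=w));d=V[:,1];d=d*-np.sign(d[0])
    print(th,len(u),mm.round(2),np.degrees(np.arctan2(d[0],d[1]))%360,ev)
E
```

```text
n [-0.5408  0.1907  0.8193] tilt 34.99 az 160.58 0.00048423542681621466 c [ 0.5189 -0.2172  0.084 ]
wrist plane d -0.25331474699320966 scene plane d -0.2554891182643795
[[ 35.1  29.3]
 [-29.1  29. ]
 [ 31.1  13.2]
 [-24.8  13.1]
 [ 19.2   1.5]
 [-13.7   0. ]]
centre A [array([0.00298639, 0.02915236])]
fit c,r,ph [0.00303394 0.02921101 0.03213706 0.00360821] 0.00016678852342505088
seat [ 0.5388 -0.2274  0.1032] tip [ 0.5296 -0.2242  0.1171] tip px [252.3 209.6] seat px [252.4 216.5]
[[119 119 120 122 123 122 118 110 103  98  94  94 102 107 117 120 122 121
  121 120]
 [121 121 121 121 119 110  92  72  56  49  45  46  55  67  90 108 118 121
  120 120]
 [121 121 120 112  96  69  49  39  39  37  34  34  35  37  51  80 104 111
  117 121]
 [120 118 107  86  54  35  36  34  37  32  33  35  32  32  43  68  87  92
  105 114]
 [118 105  84  48  27  41  67  75  53  42  36  35  33  34  57  81  84  84
   87 100]
 [103  88  64  30  27  70 130 152 129 103  79  55  42  48  77  87  84  84
   84  83]
 [ 89  77  47  20  35  99 170 197 186 172 154 127  83  65  93  85  83  83
   84  83]
 [ 84  74  34  22 
[... 2225 characters left out ...]
1 135 138 112  45   7   3   5   5   4   4
    2   5]
 [  5   4  42  81  95 107 118 123 130 131  92  30   4   3   5   7   5   4
    5   2]
 [  6   4  28  73  87  99 107 110 120 120  75  19   4   5   5   5   4   4
    4   5]
 [  4   7  14  64  85  91  97 104 109 107  60  10   3   5   4   4   6   5
    5   4]
 [  5   7   5  41  80  86  91  96 104 100  57  10   4   4   2   5   3   4
    3   6]]
100 29 [1.06 0.22] 294.0419520279369 [0.35198944 1.51557941]
120 22 [1.16 0.16] 288.73047754388074 [0.26199741 1.15839935]
140 16 [1.13 0.19] 288.1047438596974 [0.19258874 1.10477567]
160 13 [1.08 0.2 ] 289.55984247613065 [0.12778695 1.01531857]
180 7 [1.23 0.13] 289.33174455175794 [0.08141627 0.75788206]
```

The flat's clock angle is 289 deg (1.37 rad from off), which is 19 deg past 9 o'clock. Plan:
- Grip the round skirt with the jaw axis 19 deg from the wing.
- Pivot the knob 35 deg on the machine's 50 mm front lip.
- Slide it onto the spindle.

Next I'll look at the knob.

play_rows:
  series:
    - [100,0,0,-0.05,0]
    - [100,0,0,-0.085,0]
    - [100,0.244,0.43,-0.085,0]
    - [100,0.244,0.43,-0.085,0]
    - [100,0.244,0.43,-0.085,0]
    - [100,0.244,0.43,-0.085,0]
    - [100,0.244,0.43,-0.085,0]
    - [100,0.244,0.43,-0.085,0]
    - [100,0.244,0.43,-0.085,0]
    - [100,0.244,0.43,-0.085,0]

```text
clock: 3.85
tool_pos: [0.4677, 0.1694, 0.2924]
orientation: [179.8, 0.2, 160.9]
force: [1.8, 1.1, -0.3]
opening: 0.0873
```

play_rows:
  series:
    - [100,0.042,0.075,0,0]
    - [100,0.042,0.075,0,0]
    - [100,0.042,0.075,0.05,0]
    - [100,0.042,0.075,0.1,0]
    - [100,0.042,0.075,0.14,0]
    - [100,0.042,0.075,0.14,0]
    - [100,0.042,0.075,0.14,0]

```text
clock: 4.55
tool_pos: [0.4538, 0.2526, 0.1514]
orientation: [179.9, 0.1, 160.9]
force: [0.6, 1.5, 1.6]
opening: 0.0877
```

```bash
python3 snap.py w3
```

```text
1.5625 4.55 [0.4538 0.2526 0.1514] [1.7994e+02 8.0000e-02 1.6090e+02] [ 5.080e+01  1.400e+01 -2.950e+01  1.000e-01 -4.650e+01 -1.599e+02] [0.6 1.5 1.6] 0.0877
```

View pics/w3.png

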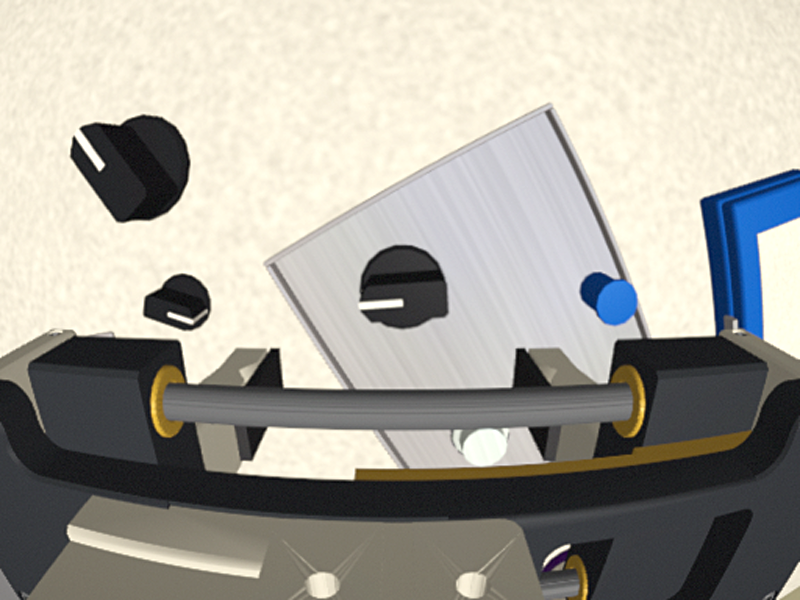

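The tray knob is at (403,285), middle-sized between the big one at (130,168) and the small one at (180,300). Its nose, with the white line, points left at (360,305). Next is the enlarged crop and measurement.

```bash
cat > knob.py <<'E'
from h import *
import pickle
o,s=pickle.load(open("w3.pkl","rb"));f=s["frame"].astype(int)
m=((f.max(2)<75)).astype(np.uint8);m[:,:215]=0;m[:,300:]=0;m[:140]=0;m[216:]=0
k,l,st,ce=cv2.connectedComponentsWithStats(m);i=1+np.argmax(st[1:,4]);m=(l==i).astype(np.uint8)
print(st[i],ce[i])
cn=max(cv2.findContours(m,cv2.RETR_EXTERNAL,cv2.CHAIN_APPROX_NONE)[0],key=cv2.contourArea)[:,0].astype(float)
# upper half of outline is skirt (far from wing lean); project on z=0.006
P=wplane(s,o,cn[:,0],cn[:,1],np.array([0,0,1.]),np.array([0,0,.009]))
sel=cn[:,1]<np.quantile(cn[:,1],.5)
from scipy.optimize import least_squares
L=least_squares(lambda q:np.hypot(P[sel,0]-q[0],P[sel,1]-q[1])-q[2],[.45,.26,.023],loss='soft_l1',f_scale=.0005);print("circle",L.x.round(4),np.sqrt((L.fun**2).mean()))
L2=least_squares(lambda q:np.hypot(P[sel,0]-q[0],P[sel,1]-q[1])-.023,[.45,.26],loss='soft_l1',f_scale=.0005);print("circle r23",L2.x.round(4))
# pointer white line on z=.035
w=(f.min(2)>150);w[:,:226]=0;w[:,262:]=0;w[:184]=0;w[203:]=0
k2,l2,st2,c2=cv2.connectedComponentsWithStats(w.astype(np.uint8));print(st2,c2.round(1))
for j in range(1,k2):
    if 20<st2[j,4]<300:
        v,u=np.nonzero(l2==j);p=wplane(s,o,u,v,np.array([0,0,1.]),np.array([0,0,.035]))[:,:2]
        d=np.linalg.svd(p-p.mean(0),full_matrices=False)[2][0];t=(p-p.mean(0))@d;print(j,p.mean(0).round(4),"az",np.degrees(np.arctan2(d[1],d[0])),"len",np.ptp(t),[ (p.mean(0)+d*x).round(4) for x in (t.min(),t.max())])
x0,y0,x1,y1=215,140,305,220
cv2.imwrite("pics/knob.png",cv2.convertScaleAbs(cv2.resize(s["frame"][y0:y1,x0:x1,::-1],None,fx=7,fy=7,interpolation=cv2.INTER_CUBIC),alpha=2))
E
python3 knob.py
```

```text
[ 230  157   57   53 2230] [258.53004484 183.06098655]
circle [0.4404 0.2601 0.0215] 0.00432722452222509
circle r23 [0.4421 0.2598]
[[     0      0    512    384 196416]
 [   226    184     32     19    192]] [[255.5 191.5]
 [237.1 194.3]]
1 [0.4377 0.245 ] az -108.59919113204352 len 0.02302705365177815 [array([0.4424, 0.2588]), array([0.435, 0.237])]
```

View pics/knob.png

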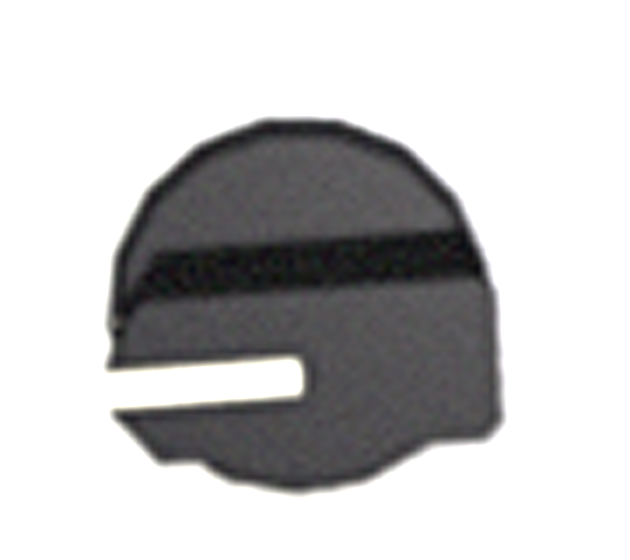

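```bash
python3 - <<'E'
exec(open("knob.py").read().split("# pointer")[0])
for zc in (.009,):
  for ymax in (172,176,180):
    sel=cn[:,1]<ymax
    L=least_squares(lambda q:np.hypot(P[sel,0]-q[0],P[sel,1]-q[1])-q[2],[.45,.26,.023]);print(ymax,"circle",L.x.round(4),np.sqrt((L.fun**2).mean()))
    L=least_squares(lambda q:np.hypot(P[sel,0]-q[0],P[sel,1]-q[1])-.023,[.45,.26]);print("r23",L.x.round(4))
def ray(cx,cy,z): return wplane(s,o,np.array([215-.5+ (cx+.5)/7]),np.array([140-.5+(cy+.5)/7]),np.array([0,0,1.]),np.array([0,0,z]))[0]
def az(a,b,z): 
    p,q=ray(*a,z),ray(*b,z);d=p-q;return np.degrees(np.arctan2(d[1],d[0])).round(2),p.round(4),q.round(4)
print("ptr top",az((110,370),(300,357),.035));print("ptr bot",az((110,410),(300,397),.035))
print("wing top edge",az((160,298),(475,278),.035));print("wing base",az((160,254),(465,235),.009))
a=ray(110,390,.035);b=ray(497,360,.035);print("nose",a,"tail",b,np.linalg.norm(a-b))
# depth check
Pc=wcloud(s,o);print("depth top z",Pc[190,265],"skirt",Pc[165,258],"floor",Pc[150,262])
E
```

```text
[ 230  157   57   53 2230] [258.53004484 183.06098655]
circle [0.4404 0.2601 0.0215] 0.00432722452222509
circle r23 [0.4421 0.2598]
172 circle [0.4405 0.26   0.0215] 0.00021240188476166118
r23 [0.4421 0.2594]
176 circle [0.4405 0.2599 0.0215] 0.00021047735739144067
r23 [0.4421 0.2593]
180 circle [0.4406 0.2599 0.0216] 0.00021818713561497883
r23 [0.4422 0.2593]
ptr top (np.float64(-105.07), array([0.4347, 0.2407, 0.035 ]), array([0.4399, 0.26  , 0.035 ]))
ptr bot (np.float64(-105.03), array([0.4388, 0.2392, 0.035 ]), array([0.444 , 0.2586, 0.035 ]))
wing top edge (np.float64(-105.36), array([0.4291, 0.2483, 0.035 ]), array([0.4378, 0.2799, 0.035 ]))
wing base (np.float64(-105.43), array([0.4296, 0.2467, 0.009 ]), array([0.439 , 0.2809, 0.009 ]))
nose [0.43675233 0.23996952 0.035     ] tail [0.44697813 0.27944414 0.035     ] 0.040777602432650294
depth top z [0.44124124 0.26539491 0.03523515] skirt [0.42631279 0.26546225 0.01069556] floor [0.41682655 0.27227825 0.00355206]
```

```bash
python3 - <<'E'
from h import *
import pickle
o,s=pickle.load(open("w3.pkl","rb"))
x0,y0,x1,y1=160,150,270,240
cv2.imwrite("pics/rim.png",cv2.resize(s["frame"][y0:y1,x0:x1,::-1],None,fx=7,fy=7,interpolation=cv2.INTER_CUBIC))
P=wcloud(s,o)
for r in (190,200,210):
  print(r,[(c,P[r,c].round(4).tolist()) for c in range(182,216,2)])
E
```

```text
190 [(182, [0.4246, 0.2003, 0.0142]), (184, [0.4248, 0.2024, 0.016]), (186, [0.4263, 0.2024, 0.0109]), (188, [0.4273, 0.2031, 0.008]), (190, [0.4287, 0.2034, 0.0033]), (192, [0.4288, 0.2058, 0.006]), (194, [0.4297, 0.207, 0.0046]), (196, [0.4303, 0.2086, 0.0043]), (198, [0.4309, 0.2102, 0.004]), (200, [0.4314, 0.2119, 0.0042]), (202, [0.4319, 0.2136, 0.0046]), (204, [0.4328, 0.2148, 0.0029]), (206, [0.4333, 0.2165, 0.0033]), (208, [0.4339, 0.2182, 0.0033]), (210, [0.4344, 0.2199, 0.0037]), (212, [0.4349, 0.2215, 0.0037]), (214, [0.4352, 0.2234, 0.0051])]
200 [(182, [0.4351, 0.1925, 0.0012]), (184, [0.4356, 0.1943, 0.0015]), (186, [0.4362, 0.1961, 0.0018]), (188, [0.4339, 0.2021, 0.0152]), (190, [0.4344, 0.2038, 0.0155]), (192, [0.4353, 0.2049, 0.014]), (194, [0.4373, 0.2046, 0.0075]), (196, [0.4382, 0.2057, 0.0059]), (198, [0.439, 0.2071, 0.0049]), (200, [0.4394, 0.2089, 0.0055]), (202, [0.4402, 0.2103, 0.0046]), (204, [0.4407, 0.212, 0.0048]), (206, [0.4415, 0.2134, 0.0039]), (208, [0.4421, 0.215, 0.0035]), (210, [0.443, 0.2163, 0.0022]), (212, [0.443, 0.2185, 0.0045]), (214, [0.4436, 0.2201, 0.0043])]
210 [(182, [0.4436, 0.1888, 0.0013]), (184, [0.4443, 0.1904, 0.001]), (186, [0.4449, 0.1921, 0.0007]), (188, [0.445, 0.1945, 0.0026]), (190, [0.4459, 0.1958, 0.0015]), (192, [0.4466, 0.1973, 0.0008]), (194, [0.447, 0.1992, 0.0015]), (196, [0.4441, 0.2052, 0.0152]), (198, [0.4451, 0.2062, 0.0134]), (200, [0.4468, 0.2066, 0.0091]), (202, [0.4483, 0.2072, 0.0056]), (204, [0.4492, 0.2085, 0.0043]), (206, [0.45, 0.2099, 0.0033]), (208, [0.4504, 0.2117, 0.004]), (210, [0.4512, 0.2131, 0.0028]), (212, [0.4516, 0.215, 0.0038]), (214, [0.4519, 0.2168, 0.0045])]
```

View pics/rim.png

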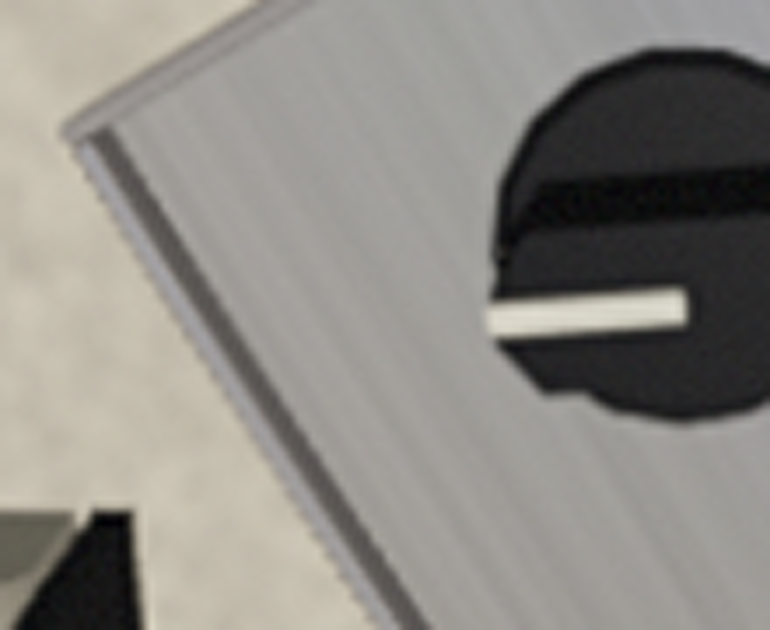

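The crop shows the pointer line and the wing; its length comes out at 40.8 mm, so this is the middle size. The knob is centred at (0.442, 0.259) with nose azimuth -105 deg. The rim lets the fingers in at 60 % opening. I'll spin the long way round so joint 6 stays in range.

play_rows:
  series:
    - [60,0.0135,0.0025,0,-85]
    - [60,0.0135,0.0025,0,-85]
    - [60,0.0135,0.0025,0,-85]
    - [60,0.0135,0.0025,0,-85]
    - [60,0.0135,0.0025,0,-85]
    - [60,0.0135,0.0025,0,-85]
    - [60,0.0135,0.0025,0,-85]
    - [60,0.0135,0.0025,0,-85]
    - [60,0.0135,0.0025,0,-85]
    - [60,0.0135,0.0025,0,-85]

```text
clock: 5.6
tool_pos: [0.4423, 0.2598, 0.153]
orientation: [-179.9, 0.3, -113.8]
force: [0.1, -0.0, -0.2]
opening: 0.0525
```

play_rows:
  series:
    - [60,0,0,0,-85]
    - [60,0,0,0,-85]
    - [60,0,0,0,-85]
    - [60,0,0,0,-85]
    - [60,0,0,0,-85]
    - [60,0,0,0,-85]
    - [60,0,0,0,-85]
    - [60,0,0,0,-85]
    - [60,0,0,0,-85]
    - [60,0,0,0,-85]

```text
clock: 6.6
tool_pos: [0.4423, 0.2598, 0.153]
orientation: [-179.7, -0.1, -28.8]
force: [0.9, 0.6, -0.3]
opening: 0.0526
```

play_rows:
  series:
    - [60,0,0,0.02,-33]
    - [60,0,0,0.04,-33]
    - [60,0,0,0.05,-33]
    - [60,0,0,0.05,-33]
    - [60,0,0,0.05,-33]

```text
clock: 7.1
tool_pos: [0.4423, 0.2599, 0.102]
orientation: [-179.8, -0.2, 4.0]
force: [-0.1, -0.4, 0.1]
opening: 0.053
```

```bash
python3 snap.py w4
```

```text
1.5625 7.1 [0.4423 0.2599 0.102 ] [-179.82   -0.2     3.97] [ 52.4  17.4 -33.2   0.  -39.1  41.5] [-0.1 -0.4  0.1] 0.053
```

View pics/w4.png

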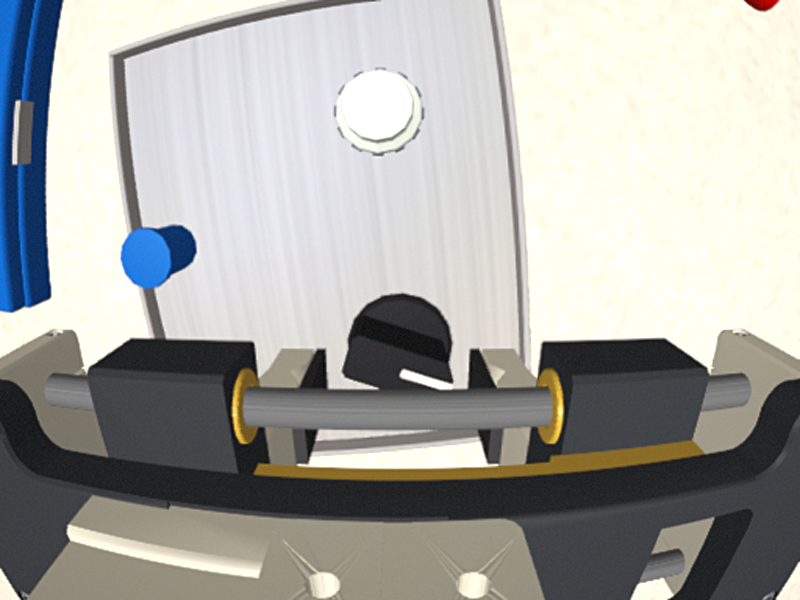

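The knob sits between the fingers at (398,345), with the nut at (378,110) and sleeve at (150,255) clear. I'll descend to skirt level and close.

play_rows:
  series:
    - [60,0,0,0.015,0]
    - [60,0,0,0.025,0]
    - [60,0,0,0.031,0]
    - [60,0,0,0.031,0]

```text
clock: 7.55
tool_pos: [0.4412, 0.2588, 0.0689]
orientation: [-180.0, -0.0, 3.8]
force: [-0.2, 0.1, 0.4]
opening: 0.0528
```

play_rows:
  series:
    - [40,0,0,0,0]
    - [40,0,0,0,0]
    - [40,0,0,0,0]
    - [40,0,0,0,0]

```text
clock: 7.95
tool_pos: [0.4413, 0.2587, 0.0689]
orientation: [-180.0, -0.0, 3.8]
force: [-0.2, -0.9, 5.9]
opening: 0.0465
```

play_rows:
  series:
    - [40,0,0,-0.02,0]
    - [40,0,0,-0.04,0]
    - [40,0,0,-0.05,0]
    - [40,0,0,-0.05,0]

```text
clock: 8.35
tool_pos: [0.4414, 0.2591, 0.1195]
orientation: [-179.9, -0.1, 3.8]
force: [-0.3, 0.7, -1.1]
opening: 0.0467
```

```bash
python3 snap.py w5 180 170 330 282
```

```text
5.333333333333333 8.35 [0.4414 0.2591 0.1195] [-1.7988e+02 -1.1000e-01  3.8100e+00] [ 52.4  15.9 -32.3   0.  -41.7  41.4] [-0.3  0.7 -1.1] 0.0467
```

View pics/w5.png

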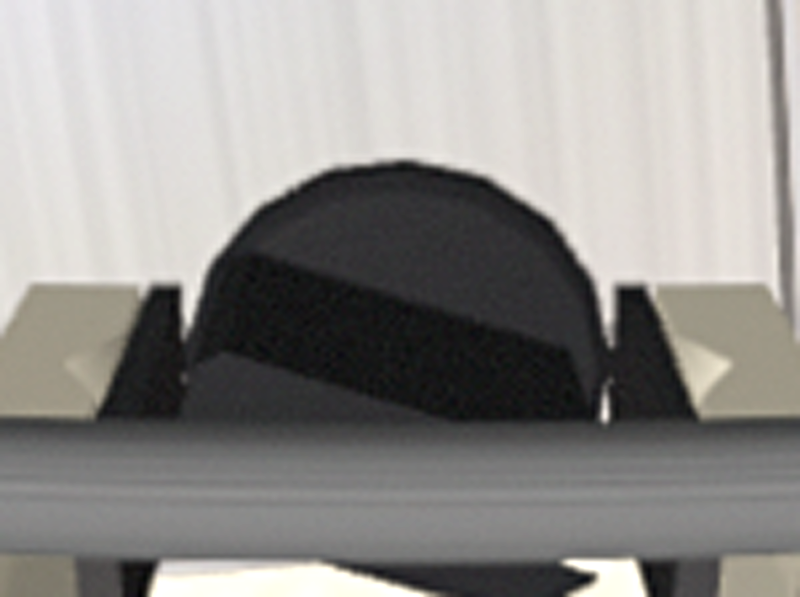

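The knob is held at 46.5 mm across the skirt, and it's level. Next I'll measure the machine's front lip profile for the pre-tilt.

```bash
python3 - <<'E'
from h import *
g=np.load("panel.npz");ex=g["ex"];seat=g["seat"];n=g["n"];hf=np.array([n[0],n[1],0]);hf/=np.linalg.norm(hf)
print("hf",hf,"ex",ex,"seat",seat)
for nm in("scene","side"):
    s=load(f"s0_{nm}.npz");P=cloud(s).reshape(-1,3);P=P[s["z_map"].ravel()>0]
    a=(P-seat)@hf;b=(P-seat)@ex
    for lat in (0,-.03):
        m=(abs(b-lat)<.01)&(a>.03)&(a<.12)
        i=np.argsort(a[m]);A=a[m][i];Z=P[m][i,2]
        print(nm,lat,[(round(1000*A[j:j+6].mean(),1),round(1000*Z[j:j+6].mean(),1)) for j in range(0,len(A)-5,6)])
E
```

```text
hf [-0.94264149  0.33380686  0.        ] ex [-0.33380686 -0.94264149  0.        ] seat [ 0.53877331 -0.2274477   0.10319885]
scene 0 [(np.float64(31.8), np.float64(74.8)), (np.float64(35.5), np.float64(72.2)), (np.float64(38.9), np.float64(68.9)), (np.float64(42.1), np.float64(66.4)), (np.float64(45.6), np.float64(64.4)), (np.float64(49.5), np.float64(61.9)), (np.float64(53.5), np.float64(59.0)), (np.float64(57.0), np.float64(56.7)), (np.float64(61.1), np.float64(51.6)), (np.float64(66.8), np.float64(39.5)), (np.float64(78.2), np.float64(0.2)), (np.float64(81.5), np.float64(-0.0)), (np.float64(85.3), np.float64(-0.5)), (np.float64(89.0), np.float64(-1.0)), (np.float64(91.3), np.float64(-0.1)), (np.float64(95.3), np.float64(-1.1)), (np.float64(98.5), np.float64(-0.9)), (np.float64(102.3), np.float64(-1.4)), (np.float64(105.9), np.float64(-2.0)), (np.float64(108.9), np.float64(1.3)), (np.float64(112.0), np.float64(-0.7)), (np.float64(115.8), np.float64(-0.2))]
scene -0.03 [(np.float64(31.7), np.float64(74.3)), (np.float64(34.9), np.float64(72.6)), (np.float64(38.6), np.float64(70.0)), 
[... 2751 characters left out ...]
oat64(15.6)), (np.float64(79.2), np.float64(-1.6)), (np.float64(80.9), np.float64(0.1)), (np.float64(83.3), np.float64(-0.8)), (np.float64(85.6), np.float64(-0.4)), (np.float64(88.0), np.float64(-1.0)), (np.float64(90.2), np.float64(0.1)), (np.float64(92.5), np.float64(-0.9)), (np.float64(94.8), np.float64(-0.3)), (np.float64(97.0), np.float64(0.6)), (np.float64(99.4), np.float64(0.1)), (np.float64(101.6), np.float64(-0.7)), (np.float64(103.5), np.float64(-0.7)), (np.float64(105.7), np.float64(0.0)), (np.float64(108.0), np.float64(-0.1)), (np.float64(110.4), np.float64(-0.6)), (np.float64(113.0), np.float64(-0.2)), (np.float64(115.4), np.float64(-0.8)), (np.float64(117.6), np.float64(-0.4))]
```

play_rows:
  series:
    - [40,0,0,-0.05,8]
    - [40,-0.0065,0.461,-0.05,85]
    - [40,-0.0065,0.461,-0.05,85]
    - [40,-0.0065,0.461,-0.05,85]
    - [40,-0.0065,0.461,-0.05,85]
    - [40,-0.0065,0.461,-0.05,85]
    - [40,-0.0065,0.461,-0.05,85]
    - [40,-0.0065,0.461,-0.05,85]
    - [40,-0.0065,0.461,-0.05,85]
    - [40,-0.0065,0.461,-0.05,85]

```text
clock: 9.4
tool_pos: [0.4639, -0.1929, 0.1673]
orientation: [179.9, 0.0, -81.5]
force: [2.1, 1.1, -0.7]
opening: 0.0462
```

play_rows:
  series:
    - [40,0,0,0,85]
    - [40,0,0,0,85]
    - [40,0,0,0,85]
    - [40,0,0,0,85]
    - [40,0,0,0,85]
    - [40,0,0,0,85]
    - [40,0,0,0,85]
    - [40,0,0,0,85]
    - [40,0,0,0,85]
    - [40,0,0,0,85]

```text
clock: 10.4
tool_pos: [0.464, -0.1908, 0.167]
orientation: [180.0, -0.1, -166.5]
force: [-0.4, -0.4, -0.3]
opening: 0.0462
```

play_rows:
  series:
    - [40,0.0013,-0.0106,0.0,33]
    - [40,0.0013,-0.0106,0.0,33]
    - [40,0.0013,-0.0106,0.02,33]
    - [40,0.0013,-0.0106,0.03,33]
    - [40,0.0013,-0.0106,0.03,33]

```text
clock: 10.9
tool_pos: [0.4643, -0.2014, 0.1359]
orientation: [-179.9, -0.3, 160.7]
force: [0.0, -0.3, -0.5]
opening: 0.0461
```

```bash
python3 snap.py w6; python3 - <<'E'
from plant import *
from h import *
s=snapshot("side");np.savez("s6.npz",**s)
cv2.imwrite("pics/s6.png",cv2.resize(s["frame"][180:330,200:400,::-1],None,fx=4,fy=4,interpolation=cv2.INTER_CUBIC))
E
```

```text
1.5625 10.9 [ 0.4643 -0.2014  0.1359] [-179.95   -0.26  160.68] [  -1.2   14.2  -31.8   -0.   -44.3 -108.1] [ 0.  -0.3 -0.5] 0.0461
```

View pics/w6.png

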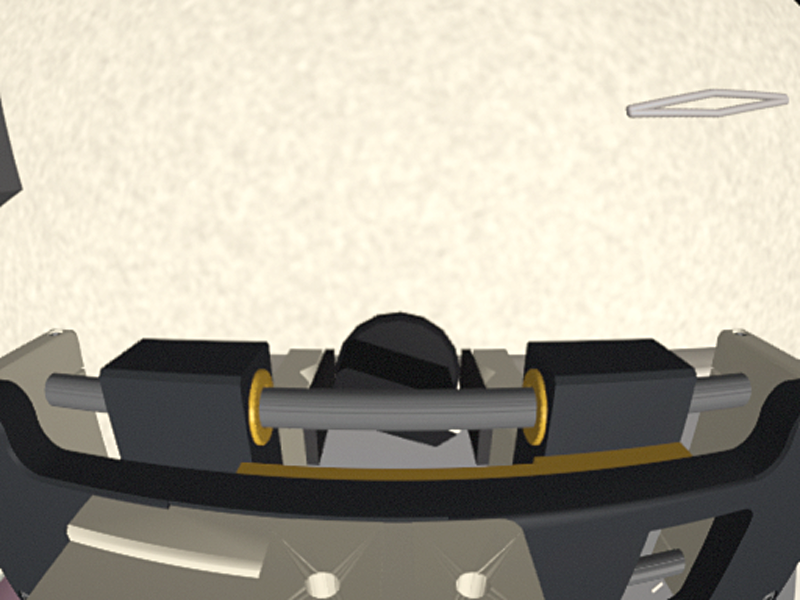

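View pics/s6.png

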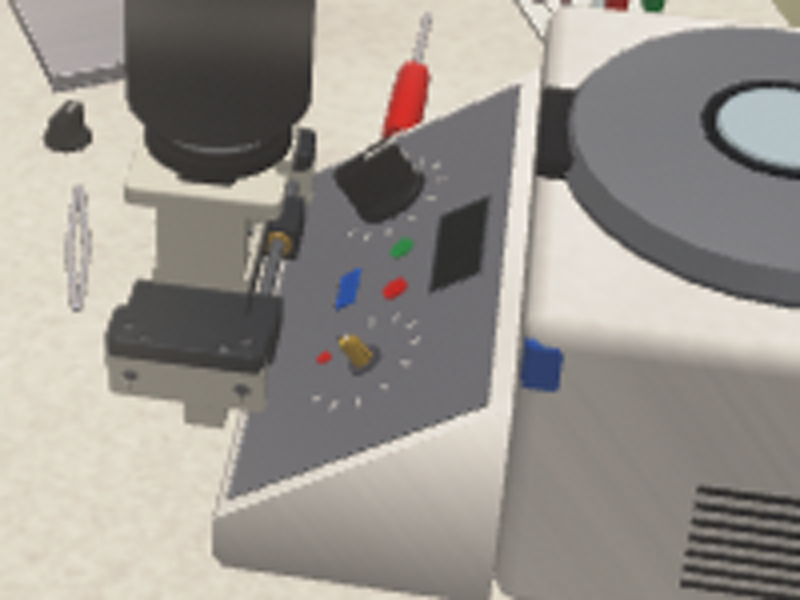

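The wrist view shows the nose at image lower right (455,432), pointing left and up the panel as wanted. The side view shows the hand just in front of the lip. I'll press down slowly to tilt the knob.

play_rows:
  series:
    - [40,0,0,0.006,0]
    - [40,0,0,0.009,0]
    - [40,0,0,0.012,0]
    - [40,0,0,0.014,0]
    - [40,0,0,0.014,0]

```text
clock: 11.5
tool_pos: [0.4657, -0.2015, 0.1241]
orientation: [-180.0, -0.0, 160.8]
force: [-0.1, 0.6, -0.1]
opening: 0.046
```

```bash
python3 snap.py w7 180 170 330 282
```

```text
5.333333333333333 11.5 [ 0.4657 -0.2015  0.1241] [-1.8000e+02 -2.0000e-02  1.6085e+02] [  -1.2   15.2  -32.5   -0.   -42.3 -108. ] [-0.1  0.6 -0.1] 0.046
```

View pics/w7.png

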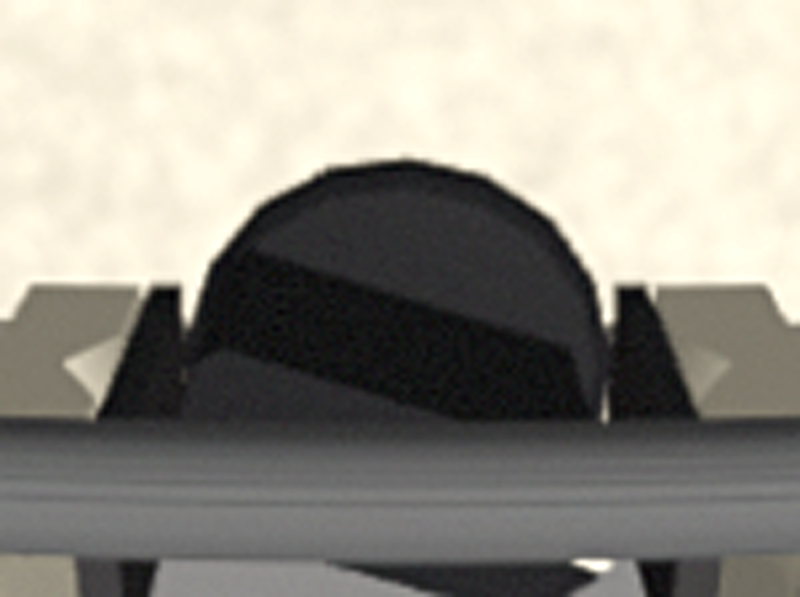

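No contact yet, and the knob is still level in the grip. I'll continue down.

play_rows:
  series:
    - [40,0,0,0.002,0]
    - [40,0,0,0.004,0]
    - [40,0,0,0.006,0]
    - [40,0,0,0.006,0]

```text
clock: 11.95
tool_pos: [0.4659, -0.2015, 0.1182]
orientation: [-180.0, -0.0, 160.8]
force: [0.2, 2.2, 1.4]
opening: 0.0461
```

```bash
python3 snap.py w8 180 170 330 282
```

```text
5.333333333333333 11.95 [ 0.4659 -0.2015  0.1182] [-1.8000e+02 -1.0000e-02  1.6083e+02] [  -1.2   15.7  -32.8    0.   -41.5 -108. ] [0.2 2.2 1.4] 0.0461
```

View pics/w8.png

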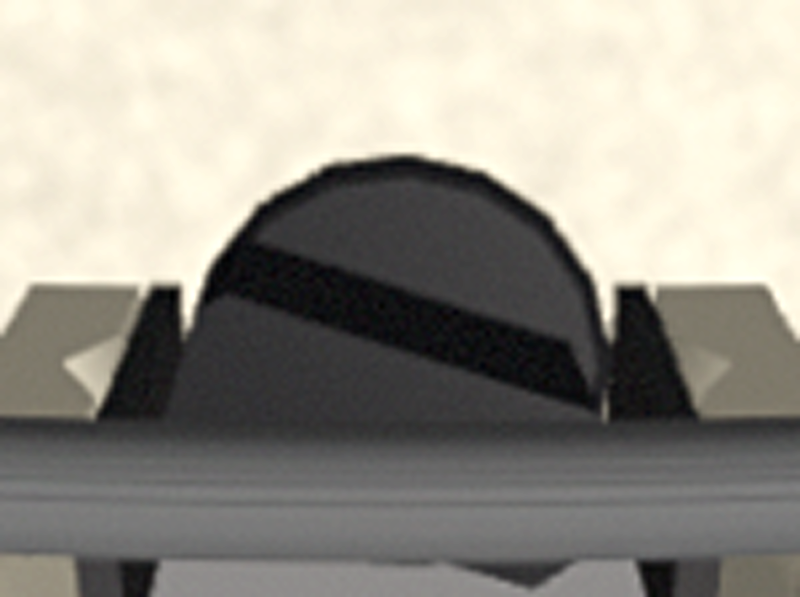

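It is pivoting as planned with little force. I'll press on.

play_rows:
  series:
    - [40,0,0,0.002,0]
    - [40,0,0,0.004,0]
    - [40,0,0,0.006,0]
    - [40,0,0,0.006,0]

```text
clock: 12.4
tool_pos: [0.4659, -0.2015, 0.1121]
orientation: [-180.0, -0.0, 160.8]
force: [-0.4, 0.2, 3.4]
opening: 0.0461
```

```bash
python3 snap.py w9 180 170 330 282
```

```text
5.333333333333333 12.4 [ 0.4659 -0.2015  0.1121] [-1.8000e+02 -1.0000e-02  1.6083e+02] [  -1.2   16.2  -33.1    0.   -40.6 -108. ] [-0.4  0.2  3.4] 0.0461
```

View pics/w9.png

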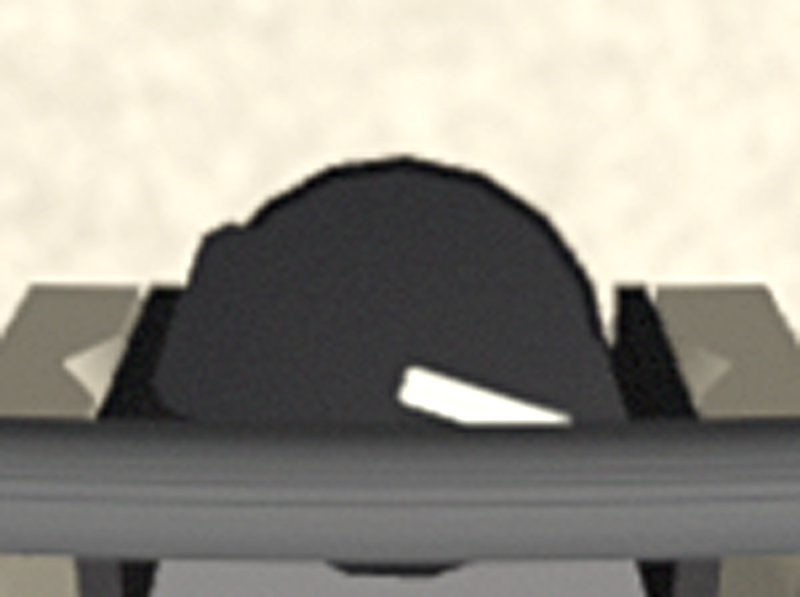

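```bash
cat > tilt.py <<'E'
import sys,pickle
from h import *
# tilt from pixel of pointer's inner end (knob x~1,z 32)
def tilt(pk,u,v,kx=1.0,g=19.2):
    o,s=pickle.load(open(pk,"rb"));M=s["tool_from_camera"]
    best=[]
    for t in np.radians(np.arange(0,60,.5)):
        # tool axes: x down-slope, y: panel-left(+), z down. knob nose dir: left and g up-slope
        nx=np.array([-np.sin(np.radians(g)),np.cos(np.radians(g)),0]);up=np.array([0,0,-1.])
        ca,sa=np.cos(t),np.sin(t)
        rot=lambda w:np.array([w[0]*ca - w[2]*sa, w[1], w[0]*sa + w[2]*ca])  # up(-z)-> +x
        p=np.array([.0007,0,.0629])+rot(nx*kx*1e-3+up*.029)
        c=(p-M[:3,3])@M[:3,:3];x,y,z=c[0],-c[1],-c[2];r=np.hypot(x,y);th=np.arctan2(r,z);f=s["mtx"][0,0]
        best.append((abs(f*th*y/r+s["mtx"][1,2]-v),np.degrees(t),f*th*x/r+s["mtx"][0,2]))
    return min(best)
if __name__=="__main__": print(tilt(sys.argv[1],float(sys.argv[2]),float(sys.argv[3])))
E
python3 tilt.py w9.pkl 256.5 242.2; python3 tilt.py w9.pkl 256.5 243.5;python3 tilt.py w9.pkl 256.5 241
```

```text
(np.float64(0.0387696744422783), np.float64(23.0), np.float64(256.2354757525941))
(np.float64(0.23582331080751828), np.float64(21.5), np.float64(256.2356070951149))
(np.float64(0.10992471836127038), np.float64(24.000000000000004), np.float64(256.2352074027168))
```

Tilt is about 23 deg, so it needs about 4–5 mm more.

play_rows:
  series:
    - [40,0,0,0.002,0]
    - [40,0,0,0.0045,0]
    - [40,0,0,0.0045,0]

```text
clock: 12.75
tool_pos: [0.4657, -0.2015, 0.1075]
orientation: [-180.0, -0.0, 160.8]
force: [-0.5, 0.6, 4.1]
opening: 0.0462
```

```bash
python3 snap.py w10 180 170 330 282
```

```text
5.333333333333333 12.75 [ 0.4657 -0.2015  0.1075] [-1.8000e+02 -2.0000e-02  1.6083e+02] [  -1.2   16.6  -33.4   -0.   -40.  -108. ] [-0.5  0.6  4.1] 0.0462
```

View pics/w10.png

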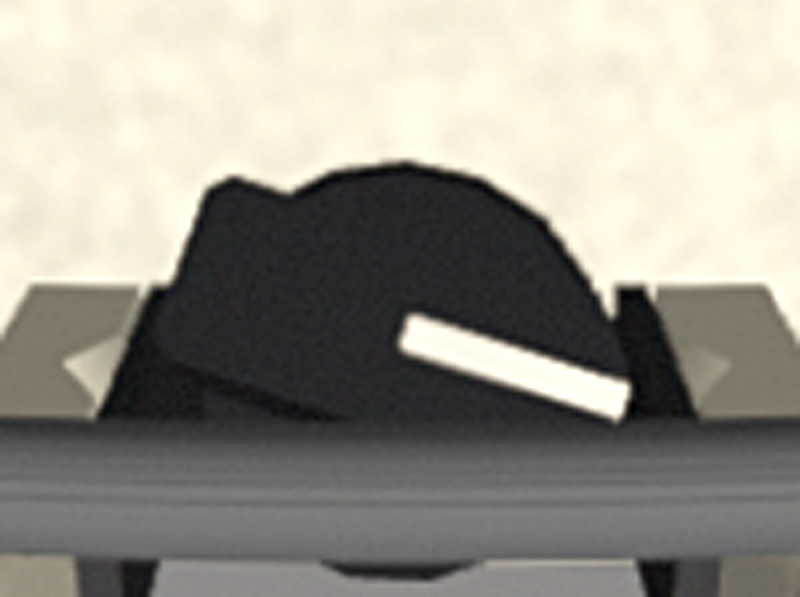

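```bash
python3 tilt.py w10.pkl 256.5 232.4; python3 - <<'E'
import numpy as np
g=np.load("panel.npz");seat,n,ex=g["seat"],g["n"],g["ex"]
t=np.radians(35)
# knob origin in tool when tilted 35: pivot (0.0007,0,.0629); origin = pivot -3mm*n ; n in tool=(sin t,0,-cos t)
orig=np.array([.0007,0,.0629])-.003*np.array([np.sin(t),0,-np.cos(t)])
yaw=np.radians(160.8);X=np.array([np.cos(yaw),np.sin(yaw),0]);Y=np.array([np.sin(yaw),-np.cos(yaw),0]);Z=np.array([0,0,-1.])
B=np.stack([X,Y,Z],1)
print("orig tool",orig)
cur=np.array([.4657,-.2015,.1075])
for h in (.045,.022,.017,.010,.003,0):
    T=seat+h*n-B@orig; print(h,"TCP",T.round(4),"shift tool",((T-cur)@B).round(4))
print("n in tool",n@B)
E
```

```text
(np.float64(0.19626894598337685), np.float64(32.5), np.float64(256.22732154238724))
orig tool [-0.00102073  0.          0.06535746]
0.045 TCP [ 0.5135 -0.2185  0.2054] shift tool [-0.0507 -0.0003 -0.0979]
0.022 TCP [ 0.5259 -0.2229  0.1866] shift tool [-0.0639 -0.0004 -0.0791]
0.017 TCP [ 0.5286 -0.2239  0.1825] shift tool [-0.0668 -0.0004 -0.075 ]
0.01 TCP [ 0.5324 -0.2252  0.1767] shift tool [-0.0708 -0.0004 -0.0692]
0.003 TCP [ 0.5362 -0.2265  0.171 ] shift tool [-0.0748 -0.0005 -0.0635]
0 TCP [ 0.5378 -0.2271  0.1686] shift tool [-0.0765 -0.0005 -0.0611]
n in tool [ 0.57356857  0.00300323 -0.81915204]
```

Tilt is about 32.5 deg. I'll give it a last millimetre, then lift and go to 45 mm above the seat along the spindle axis.

play_rows:
  series:
    - [40,0,0,0.0012,0]
    - [40,0,0,0.0012,0]
    - [40,0,0,-0.03,0]
    - [40,0,0,-0.07,0]
    - [40,-0.02,0,-0.1,0]
    - [40,-0.05,0,-0.1,0]
    - [40,-0.0507,0,-0.098,0]
    - [40,-0.0507,0,-0.098,0]

```text
clock: 13.6
tool_pos: [0.5131, -0.2181, 0.2045]
orientation: [-180.0, -0.1, 160.8]
force: [0.6, 0.2, -1.5]
opening: 0.0461
```

```bash
python3 snap.py w11 160 150 350 292;  python3 - <<'E'
from plant import *
from h import *
s=snapshot("side");np.savez("s11.npz",**s)
cv2.imwrite("pics/s11.png",cv2.resize(s["frame"][180:300,200:360,::-1],None,fx=5,fy=5,interpolation=cv2.INTER_CUBIC))
E
```

```text
4.2105263157894735 13.6 [ 0.5131 -0.2181  0.2045] [-1.8000e+02 -1.4000e-01  1.6078e+02] [  -2.9   13.9  -21.1   -0.   -55.2 -106.3] [ 0.6  0.2 -1.5] 0.0461
```

View pics/w11.png

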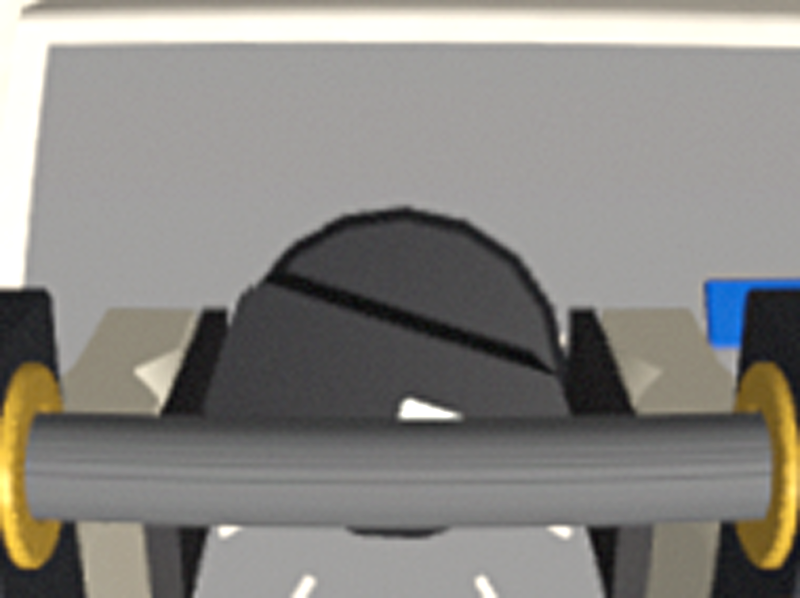

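View pics/s11.png

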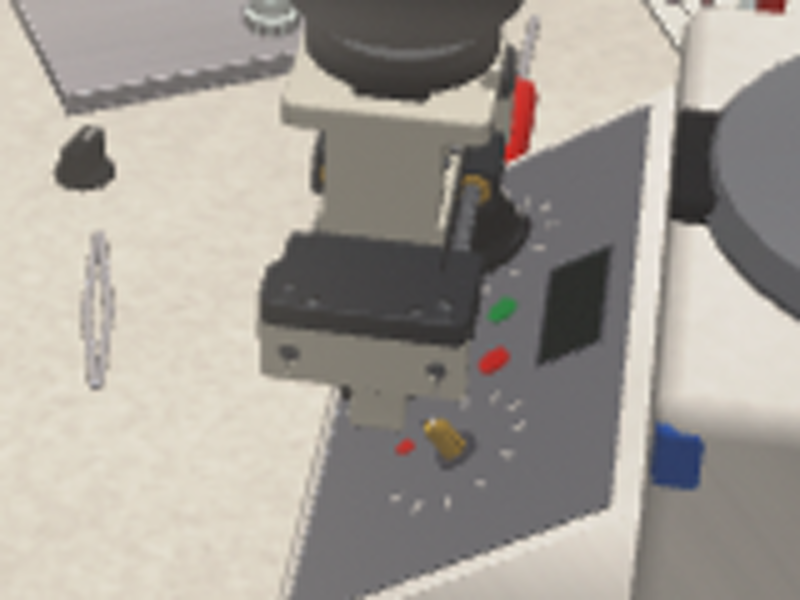

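The tilt fell back to about 18 deg on the fast lift. I'll redo it on the lip and lift gently to see what happens.

play_rows:
  series:
    - [40,0.03,0,0,0]
    - [40,0.0507,0,0.0,0]
    - [40,0.0507,0,0.045,0]
    - [40,0.0507,0,0.085,0]
    - [40,0.0507,0,0.088,0]
    - [40,0.0507,0,0.092,0]
    - [40,0.0507,0,0.096,0]
    - [40,0.0507,0,0.0995,0]
    - [40,0.0507,0,0.0995,0]

```text
clock: 14.6
tool_pos: [0.4662, -0.2016, 0.1076]
orientation: [180.0, 0.1, 160.8]
force: [-2.2, -0.3, 4.1]
opening: 0.0467
```

```bash
python3 snap.py w12 180 170 330 282
```

```text
5.333333333333333 14.6 [ 0.4662 -0.2016  0.1076] [1.7999e+02 7.0000e-02 1.6083e+02] [  -1.2   16.6  -33.4    0.   -39.9 -108. ] [-2.2 -0.3  4.1] 0.0467
```

play_rows:
  series:
    - [40,0,0,-0.001,0]
    - [40,0,0,-0.003,0]
    - [40,0,0,-0.006,0]
    - [40,0,0,-0.006,0]

```text
clock: 15.05
tool_pos: [0.4664, -0.2016, 0.113]
orientation: [180.0, 0.1, 160.8]
force: [-1.5, -0.1, 0.9]
opening: 0.0463
```

```bash
python3 snap.py w13 180 170 330 282; python3 -c "
import cv2,numpy as np
a=cv2.imread('pics/w12.png');b=cv2.imread('pics/w13.png');cv2.imwrite('pics/w1213.png',cv2.resize(np.vstack([a[:440],b[:440]]),None,fx=.68,fy=.68))"
```

```text
5.333333333333333 15.05 [ 0.4664 -0.2016  0.113 ] [1.7998e+02 8.0000e-02 1.6084e+02] [  -1.2   16.2  -33.1    0.   -40.7 -108. ] [-1.5 -0.1  0.9] 0.0463
```

View pics/w1213.png

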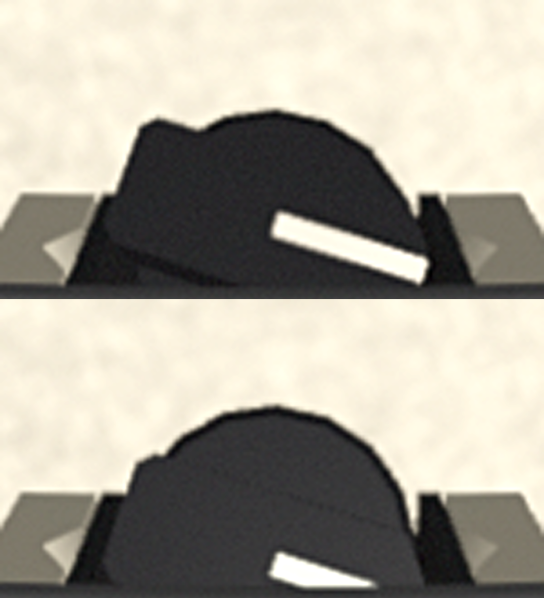

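Even a slow lift lets it spring back. The grip appears elastic and the knob settles near 18–20 deg. That's still usable: at about 17 deg of misalignment the bore can take the tapered tip 5 mm or more before it binds. After that I can release it and push. First I'll check the spindle position with the fixed cameras.

```bash
python3 - <<'E'
from h import *
g=np.load("panel.npz");seat,tip,n=g["seat"],g["tip"],g["n"]
for nm in("scene","side"):
    s=load(f"s0_{nm}.npz");f=s["frame"].astype(int)
    m=((f[...,0]-f[...,2])>45)&((f[...,1]-f[...,2])>20);
    p=proj(s,(seat+tip)/2);vv,uu=np.mgrid[:384,:512];m&=(abs(uu-p[0])<14)&(abs(vv-p[1])<14)
    v,u=np.nonzero(m);w=(f[v,u,0]-f[v,u,2]).astype(float)
    print(nm,"brass",np.average(u,weights=w).round(2),np.average(v,weights=w).round(2),len(u),"bbox",u.min(),u.max(),v.min(),v.max(),"pred mid",p.round(2),"tip",proj(s,tip).round(1),"seat",proj(s,seat).round(1))
    x0,y0=int(p[0])-20,int(p[1])-15
    im=cv2.resize(s["frame"][y0:y0+30,x0:x0+40,::-1],None,fx=10,fy=10,interpolation=cv2.INTER_NEAREST)
    for q,c in((tip,(0,0,255)),(seat,(255,0,0))):
        a=proj(s,q);cv2.circle(im,(int((a[0]-x0+.5)*10),int((a[1]-y0+.5)*10)),3,c,-1)
    cv2.imwrite(f"pics/sp_{nm}.png",im)
a=cv2.imread("pics/sp_scene.png");b=cv2.imread("pics/sp_side.png");cv2.imwrite("pics/sp.png",np.hstack([a,b]))
E
```

```text
scene brass 163.0 113.0 1 bbox 163 163 113 113 pred mid [163.57 114.55] tip [164.8 112.1] seat [162.4 117. ]
side brass 288.31 266.66 34 bbox 285 292 264 270 pred mid [288.56 265.99] tip [286.4 263.2] seat [290.7 268.7]
```

View pics/sp.png

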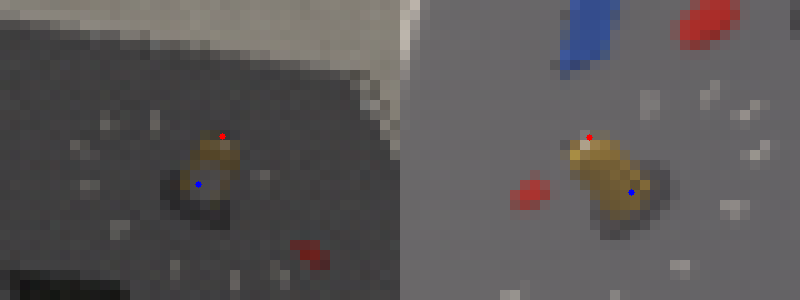

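```bash
cat > tgt.py <<'E'
import sys,numpy as np
from plant import get_obs
from h import pose
g=np.load("panel.npz");seat,n=g["seat"],g["n"]
t=np.radians(float(sys.argv[1]));o=get_obs();B,cur=pose(o)
orig=np.array([.0007,0,.0629])-.003*np.array([np.sin(t),0,-np.cos(t)])
print(o["clock"],cur.round(4),o["force"].round(1),o["opening"])
for h in map(float,sys.argv[2:]):
    T=seat+h*n-B@orig;print(h,T.round(4),"shift",((T-cur)@B).round(4))
E
python3 tgt.py 19 .045 .03 .022 .017 .012
```

```text
15.1 [ 0.4664 -0.2016  0.1128] [-0.7  0.   0.3] 0.04612951503602161
0.045 [ 0.5141 -0.2187  0.2058] shift [-0.0508 -0.0006 -0.0929]
0.03 [ 0.5222 -0.2216  0.1935] shift [-0.0594 -0.0006 -0.0806]
0.022 [ 0.5265 -0.2231  0.187 ] shift [-0.0639 -0.0006 -0.0741]
0.017 [ 0.5292 -0.2241  0.1829] shift [-0.0668 -0.0007 -0.07  ]
0.012 [ 0.5319 -0.225   0.1788] shift [-0.0697 -0.0007 -0.0659]
```

play_rows:
  series:
    - [40,0,0,-0.02,0]
    - [40,0,0,-0.05,0]
    - [40,0,0,-0.085,0]
    - [40,-0.03,0,-0.092,0]
    - [40,-0.0508,-0.0006,-0.092,0]
    - [40,-0.0594,-0.0006,-0.0806,0]
    - [40,-0.0594,-0.0006,-0.0806,0]
    - [40,-0.0594,-0.0006,-0.0806,0]

```text
clock: 15.9
tool_pos: [0.5207, -0.2214, 0.1916]
orientation: [-180.0, -0.2, 160.8]
force: [-0.3, 0.0, 0.4]
opening: 0.0464
```

```bash
python3 snap.py w14 180 170 330 282;python3 - <<'E'
from plant import *
from h import *
s=snapshot("side");np.savez("s14.npz",**s)
cv2.imwrite("pics/s14.png",cv2.resize(s["frame"][200:300,230:350,::-1],None,fx=6,fy=6,interpolation=cv2.INTER_CUBIC))
E
```

```text
5.333333333333333 15.9 [ 0.5207 -0.2214  0.1916] [-1.7997e+02 -1.6000e-01  1.6081e+02] [  -3.2   15.4  -20.9   -0.   -53.8 -106. ] [-0.3  0.   0.4] 0.0464
```

View pics/w14.png

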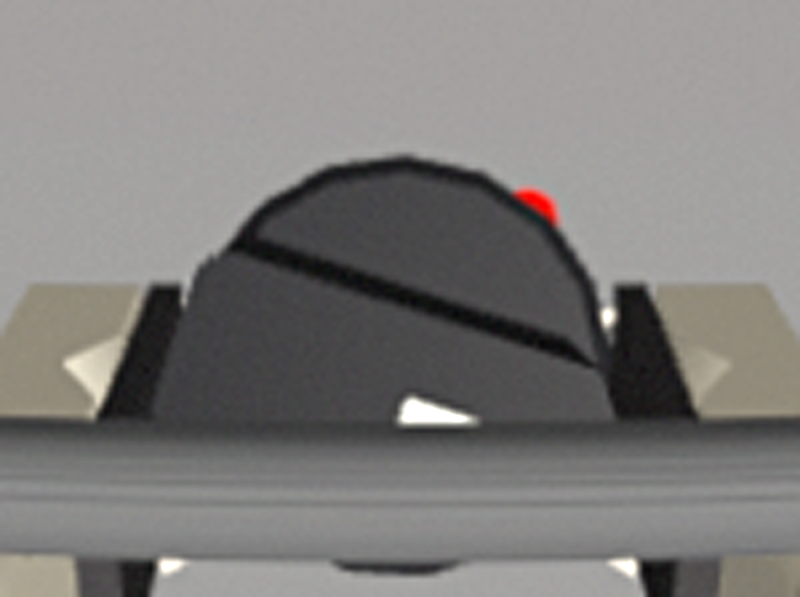

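View pics/s14.png

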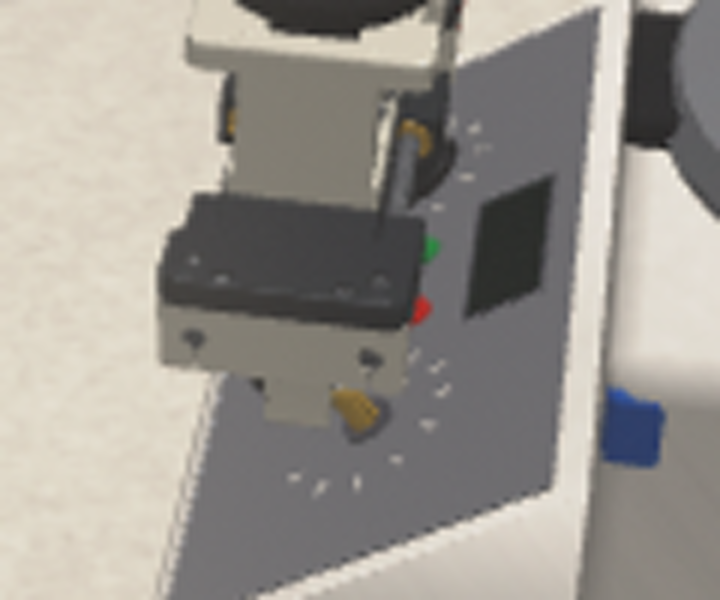

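```bash
python3 tgt.py 18 .03 .022 .017 .012 .008; python3 tgt.py 18 .022
```

```text
16.0 [ 0.521  -0.2214  0.1925] [ 0.6 -0.2 -0.2] 0.04617384181766754
0.03 [ 0.5224 -0.2216  0.1935] shift [-0.0014  0.0002 -0.001 ]
0.022 [ 0.5267 -0.2232  0.187 ] shift [-0.006   0.0002  0.0056]
0.017 [ 0.5294 -0.2241  0.1829] shift [-0.0089  0.0002  0.0096]
0.012 [ 0.5321 -0.2251  0.1788] shift [-0.0118  0.0002  0.0137]
0.008 [ 0.5343 -0.2259  0.1755] shift [-0.0141  0.0001  0.017 ]
16.0 [ 0.521  -0.2214  0.1925] [ 0.6 -0.2 -0.2] 0.04617384181766754
0.022 [ 0.5267 -0.2232  0.187 ] shift [-0.006   0.0002  0.0056]
```

play_rows:
  series:
    - [40,-0.0055,0,0.0045,0]
    - [40,-0.0066,0,0.0062,0]
    - [40,-0.0078,0,0.0078,0]
    - [40,-0.0089,0,0.0095,0]
    - [40,-0.0089,0,0.0095,0]

```text
clock: 16.5
tool_pos: [0.5302, -0.2245, 0.1831]
orientation: [-180.0, -0.0, 160.8]
force: [0.1, -0.6, -0.7]
opening: 0.0465
```

play_rows:
  series:
    - [40,-0.0011,0,0.0016,0]
    - [40,-0.0022,0,0.0032,0]
    - [40,-0.0022,0,0.0032,0]

```text
clock: 16.8
tool_pos: [0.5323, -0.2252, 0.18]
orientation: [-180.0, -0.0, 160.8]
force: [0.2, 0.3, -0.2]
opening: 0.0462
```

```bash
python3 tgt.py 18 .0; python3 snap.py w15 180 170 330 282
```

```text
16.8 [ 0.5323 -0.2252  0.18  ] [ 0.2  0.3 -0.2] 0.04624864659567283
0.0 [ 0.5386 -0.2274  0.169 ] shift [-0.0067  0.0001  0.011 ]
5.333333333333333 16.8 [ 0.5323 -0.2252  0.18  ] [-1.8000e+02 -2.0000e-02  1.6083e+02] [  -3.6   17.1  -20.3   -0.   -52.6 -105.6] [ 0.2  0.3 -0.2] 0.0462
```

View pics/w15.png

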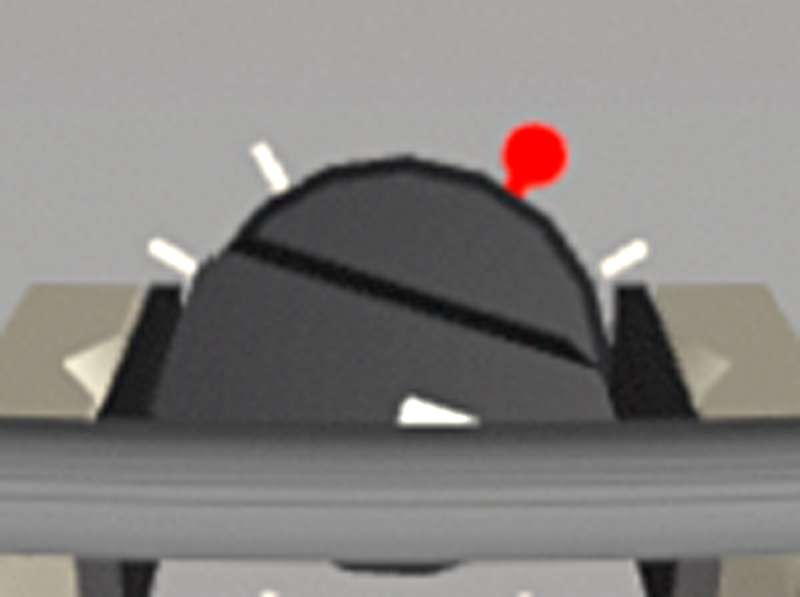

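play_rows:
  series:
    - [40,-0.0012,0,0.0016,0]
    - [40,-0.0024,0,0.0033,0]
    - [40,-0.0024,0,0.0033,0]

```text
clock: 17.15
tool_pos: [0.5343, -0.226, 0.1765]
orientation: [-180.0, -0.0, 160.8]
force: [-0.2, 0.4, -0.7]
opening: 0.0462
```

```bash
python3 tgt.py 18 .0; python3 snap.py w16 180 170 330 282
```

```text
17.15 [ 0.5343 -0.226   0.1765] [-0.2  0.4 -0.7] 0.04622477893298186
0.0 [ 0.5386 -0.2274  0.169 ] shift [-0.0045  0.0001  0.0076]
5.333333333333333 17.15 [ 0.5343 -0.226   0.1765] [-1.7999e+02 -5.0000e-02  1.6083e+02] [  -3.6   17.5  -20.2   -0.   -52.3 -105.5] [-0.2  0.4 -0.7] 0.0462
```

View pics/w16.png

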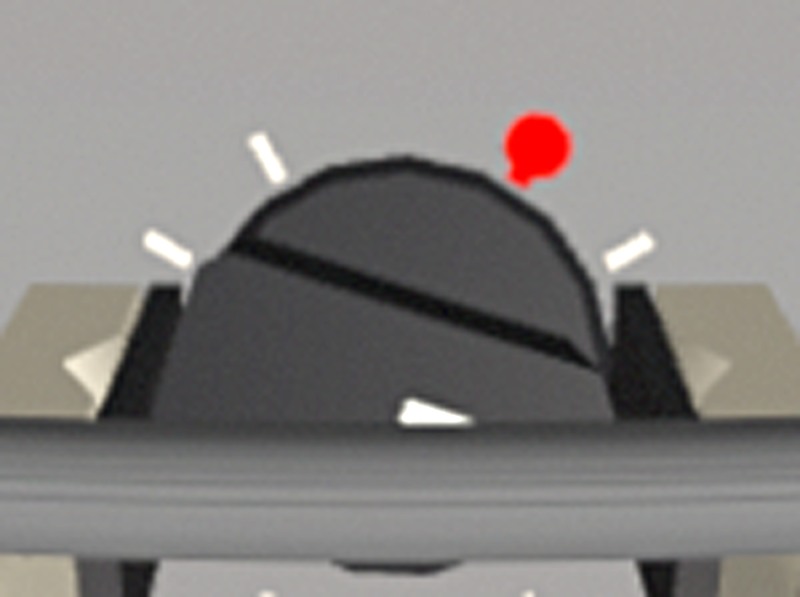

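play_rows:
  series:
    - [40,-0.001,0,0.0016,0]
    - [40,-0.002,0,0.003,0]
    - [40,-0.002,0,0.003,0]

```text
clock: 17.5
tool_pos: [0.5355, -0.2265, 0.1734]
orientation: [-180.0, -0.1, 160.8]
force: [-3.9, 2.2, -0.4]
opening: 0.0462
```

```bash
python3 tgt.py 18 .0; python3 snap.py w17 180 170 330 282; python3 - <<'E'
from plant import *
from h import *
s=snapshot("side");np.savez("s17.npz",**s)
cv2.imwrite("pics/s17.png",cv2.resize(s["frame"][200:300,230:350,::-1],None,fx=6,fy=6,interpolation=cv2.INTER_CUBIC))
E
```

```text
17.5 [ 0.5355 -0.2265  0.1734] [-3.9  2.2 -0.4] 0.0462479939285185
0.0 [ 0.5387 -0.2274  0.169 ] shift [-0.0033  0.0002  0.0044]
5.333333333333333 17.5 [ 0.5355 -0.2265  0.1734] [-1.7998e+02 -1.2000e-01  1.6082e+02] [  -3.7   17.9  -20.2   -0.   -52.1 -105.5] [-3.9  2.2 -0.4] 0.0462
```

View pics/w17.png

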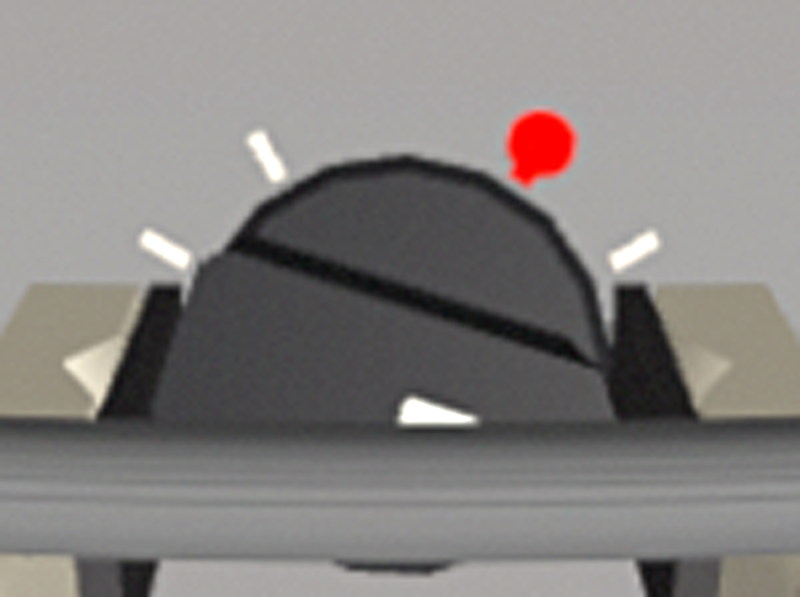

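View pics/s17.png

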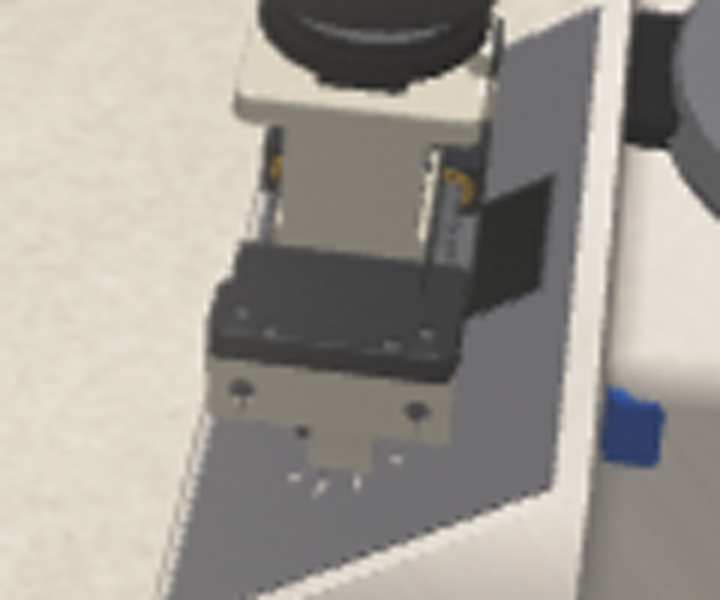

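A lateral reaction of about 4.4 N down-slope now shows the spindle is in the bore. I'll release here so the knob can align itself.

play_rows:
  series:
    - [60,0,0,0,0]
    - [60,0,0,0,0]
    - [75,0,0,0,0]

```text
clock: 17.9
tool_pos: [0.5375, -0.2269, 0.1745]
orientation: [180.0, 0.1, 160.8]
force: [-0.8, -0.9, -0.0]
opening: 0.0563
```

```bash
python3 snap.py w18 160 150 350 292
```

```text
4.2105263157894735 17.9 [ 0.5375 -0.2269  0.1745] [1.7999e+02 1.4000e-01 1.6085e+02] [  -3.7   17.8  -20.     0.   -52.  -105.5] [-0.8 -0.9 -0. ] 0.0563
```

View pics/w18.png

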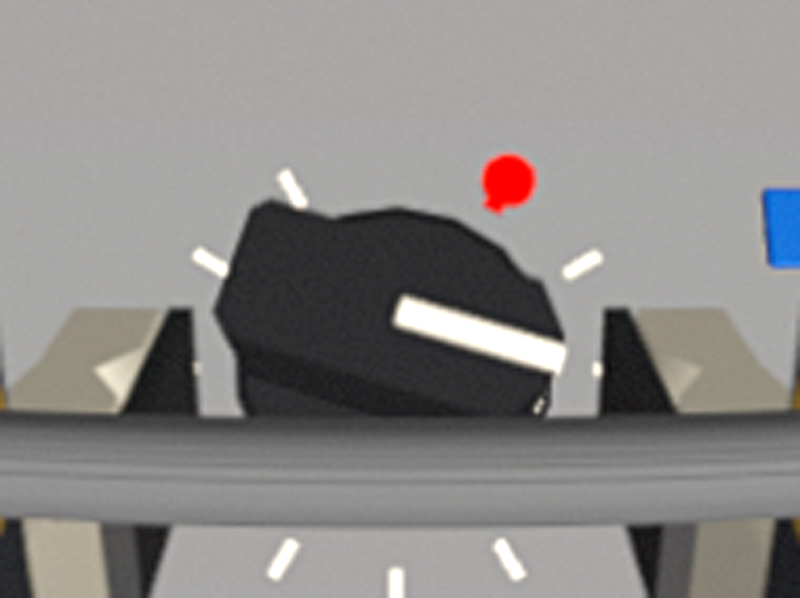

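On release the knob swung onto the spindle. The pointer runs from (400,312) to (562,355) in the crop. Next I'll check how far home it is.

```bash
cat > home.py <<'E'
import sys,pickle
from h import *
o,s=pickle.load(open(sys.argv[1],"rb"));g=np.load("panel.npz");seat,n,ex,eu=g["seat"],g["n"],g["ex"],g["eu"]
ck=np.radians(float(sys.argv[2]));kx=np.sin(ck)*ex+np.cos(ck)*eu
for h in (0,.003,.006,.009):
    print(h,"inner",wproj(s,o,seat+(h+.032)*n+.001*kx).round(1),"nose",wproj(s,o,seat+(h+.032)*n+.021*kx).round(1))
f=s["frame"].astype(int);m=(f.min(2)>130).astype(np.uint8)
k,l,st,ce=cv2.connectedComponentsWithStats(m)
p0=wproj(s,o,seat+.032*n+.011*kx)
for i in range(1,k):
    if 25<st[i,4]<400 and np.linalg.norm(ce[i]-p0)<25:
        v,u=np.nonzero(l==i)
        for h in (0,.003):
            P=wplane(s,o,u,v,n,seat+(h+.032)*n);q=np.stack([(P-seat)@ex,(P-seat)@eu],-1);d=np.linalg.svd(q-q.mean(0),full_matrices=False)[2][0];t=(q-q.mean(0))@d
            A,B=q.mean(0)+d*t.min(),q.mean(0)+d*t.max();print(st[i,:4],"ends mm",(A*1e3).round(1),(B*1e3).round(1),"clock",np.degrees(np.arctan2(*d))%180,"px",u.min(),u.max(),v.min(),v.max())
E
python3 home.py w18.pkl 289
```

```text
0 inner [256.1 225.5] nose [294.  238.2]
0.003 inner [256.1 224.1] nose [294.8 237.1]
0.006 inner [256.2 222.7] nose [295.6 235.9]
0.009 inner [256.3 221.2] nose [296.5 234.7]
[254 221  41  19] ends mm [ 0.1 -0.9] [-20.    5.3] clock 107.30787067476486 px 254 294 221 239
[254 221  41  19] ends mm [ 0.1 -0.2] [-19.6   5.9] clock 107.30787067476487 px 254 294 221 239
```

Alignment is right at clock 287 deg, but it may still be a few mm proud. I'll back off, close the fingers, and push on the wing's top along the spindle axis.

play_rows:
  series:
    - [75,0,0,-0.03,0]
    - [75,0,0,-0.07,0]
    - [20,0.02,0,-0.075,0]
    - [0,0.038,0,-0.075,0]
    - [0,0.038,0,-0.06,0]
    - [0,0.038,0,-0.045,0]
    - [0,0.038,0,-0.0373,0]
    - [0,0.038,0,-0.0373,0]

```text
clock: 18.75
tool_pos: [0.5003, -0.2142, 0.2104]
orientation: [-180.0, -0.1, 160.8]
force: [0.2, 0.1, -0.1]
opening: 0.0235
```

```bash
python3 snap.py w19; python3 - <<'E'
from plant import *
from h import *
o=get_obs();B,t=pose(o);g=np.load("panel.npz");seat,n=g["seat"],g["n"]
c=t+B@np.array([-.0095,0,.066]);print("corner height above home top along n",(c-seat)@n-.032,"offset ex",(c-seat)@g["ex"],"eu",(c-seat)@g["eu"],o["opening"])
E
```

```text
1.5625 18.75 [ 0.5003 -0.2142  0.2104] [-1.7998e+02 -7.0000e-02  1.6083e+02] [  -2.5   12.3  -22.3   -0.   -55.4 -106.6] [ 0.2  0.1 -0.1] 0.0235
corner height above home top along n 0.02001699258029261 offset ex 0.00026053102460778265 eu -0.0011446814431621331 0.01927513977112789
```

View pics/w19.png

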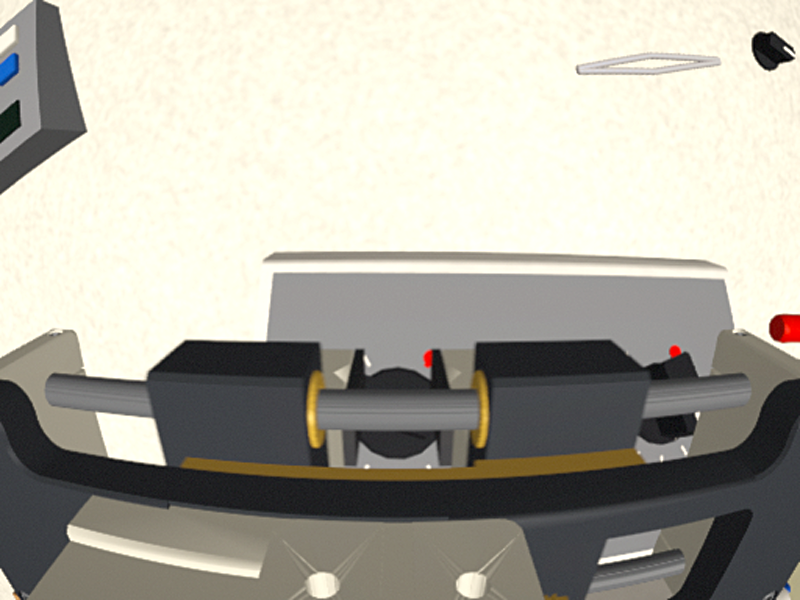

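play_rows:
  series:
    - [0,0,0,0,0]
    - [0,-0.004,0,0.0057,0]
    - [0,-0.008,0,0.0115,0]
    - [0,-0.0092,0,0.0131,0]
    - [0,-0.0103,0,0.0147,0]
    - [0,-0.0103,0,0.0147,0]

```text
clock: 19.4
tool_pos: [0.5103, -0.2176, 0.1962]
orientation: [-180.0, -0.0, 160.8]
force: [-0.4, -0.1, -0.1]
opening: 0.0004
```

play_rows:
  series:
    - [0,-0.0006,0,0.0008,0]
    - [0,-0.0012,0,0.0016,0]
    - [0,-0.0012,0,0.0016,0]

```text
clock: 19.7
tool_pos: [0.5114, -0.218, 0.1949]
orientation: [180.0, 0.0, 160.8]
force: [0.0, 0.8, 1.2]
opening: 0.0003
```

play_rows:
  series:
    - [0,-0.0006,0,0.0008,0]
    - [0,-0.0012,0,0.0016,0]
    - [0,-0.0012,0,0.0016,0]

```text
clock: 20.0
tool_pos: [0.5126, -0.2184, 0.1932]
orientation: [-180.0, -0.0, 160.8]
force: [0.3, 0.3, -0.1]
opening: 0.0006
```

play_rows:
  series:
    - [0,-0.0006,0,0.0008,0]
    - [0,-0.0012,0,0.0016,0]
    - [0,-0.0012,0,0.0016,0]

```text
clock: 20.3
tool_pos: [0.5134, -0.2188, 0.192]
orientation: [-180.0, -0.0, 160.8]
force: [-2.7, 1.1, 5.1]
opening: 0.0005
```

Contact: 6 N along the axis at a height that matches the lower plane estimate from the fixed cameras. I'll push a little harder to be sure.

play_rows:
  series:
    - [0,-0.0007,0,0.001,0]
    - [0,-0.0014,0,0.002,0]
    - [0,-0.0014,0,0.002,0]

```text
clock: 20.6
tool_pos: [0.5138, -0.2191, 0.1912]
orientation: [-180.0, -0.1, 160.9]
force: [-9.3, 5.7, 17.6]
opening: 0.0001
```

```bash
python3 - <<'E'
from plant import *
from h import *
o=get_obs();B,t=pose(o);g=np.load("panel.npz");seat,n=g["seat"],g["n"]
c=t+B@np.array([-.0095,0,.066]);print((c-seat)@n-.032,o["force"],o["force"]@n)
E
```

```text
-0.004293209215776736 [-9.28823228  5.70429132 17.62326341] 20.55023032682714
```

play_rows:
  series:
    - [0,0.01,0,-0.015,0]
    - [0,0.025,0,-0.035,0]
    - [0,0.025,0,-0.045,0]
    - [0,0.02,0,-0.045,0]
    - [0,0.02,0,-0.045,0]

```text
clock: 21.1
tool_pos: [0.4971, -0.2128, 0.2344]
orientation: [180.0, 0.0, 160.8]
force: [-0.9, 0.2, -0.7]
opening: 0.0005
```

```bash
python3 snap.py w20 150 140 350 290; python3 home.py w20.pkl 289; python3 - <<'E'
from plant import *
from h import *
g=np.load("panel.npz");seat,n=g["seat"],g["n"]
for nm in("side","scene"):
    s=snapshot(nm);np.savez(f"s20_{nm}.npz",**s);p=proj(s,seat)
    x0,y0=int(p[0])-30,int(p[1])-25
    cv2.imwrite(f"pics/s20_{nm}.png",cv2.convertScaleAbs(cv2.resize(s["frame"][y0:y0+50,x0:x0+60,::-1],None,fx=9,fy=9,interpolation=cv2.INTER_CUBIC),alpha=1.5))
E
```

```text
4.0 21.1 [ 0.4971 -0.2128  0.2344] [1.7999e+02 4.0000e-02 1.6083e+02] [  -2.4   10.6  -21.    -0.   -58.3 -106.8] [-0.9  0.2 -0.7] 0.0005
0 inner [255.5 249.2] nose [281.1 257.8]
0.003 inner [255.5 248.6] nose [281.4 257.3]
0.006 inner [255.5 247.9] nose [281.8 256.8]
0.009 inner [255.6 247.3] nose [282.2 256.3]
```

View pics/w20.png

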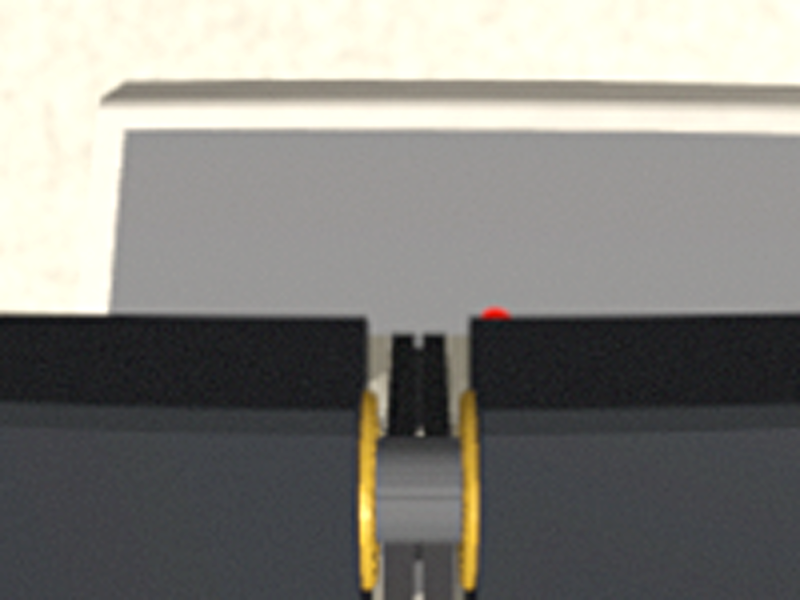

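View pics/s20_side.png

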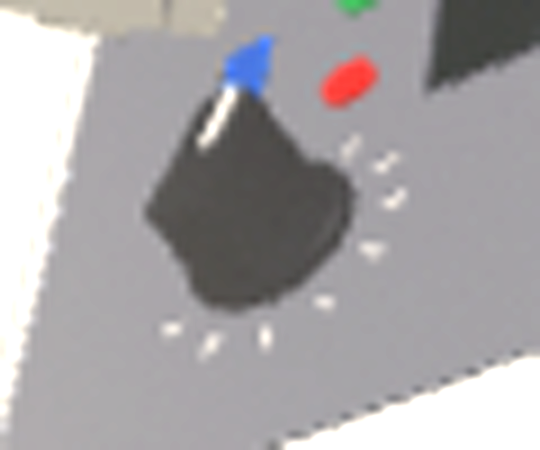

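The side view shows the knob square on the panel, with the pointer up-left at crop (220,115). The wrist view is blocked by the closed fingers. I'll check seating depth against each camera's own panel plane.

```bash
cat > depth.py <<'E'
import sys
from h import *
g=np.load("panel.npz");seat0,n0,ex,eu=g["seat"],g["n"],g["ex"],g["eu"]
for nm in sys.argv[1:]:
    s=load(nm);P=cloud(s);ok=s["z_map"]>0
    d=P-seat0;a=d@ex;b=d@eu;h=d@n0
    r=np.hypot(a,b);pl=ok&(r>.038)&(r<.065)&(abs(h)<.012)&(a<.06)
    Q=P[pl];
    A=np.c_[a[pl],b[pl],np.ones(pl.sum())];w=np.ones(len(Q),bool)
    for _ in range(5):
        c=np.linalg.lstsq(A[w],h[pl][w],rcond=None)[0];e=h[pl]-A@c;w=abs(e)<.002
    H=h-(a*c[0]+b*c[1]+c[2])
    k=ok&(r<.03)&(H>.003)
    print(nm,"plane",c.round(4),w.sum(),e[w].std().round(4),"top pct",np.percentile(H[k],[50,90,95,98]).round(4))
    print(" hist",np.histogram(H[k],bins=np.arange(.002,.045,.002))[0])
E
python3 depth.py s20_side.npz s20_scene.npz
python3 - <<'E'
# timer knob twin reference in same cameras
E
```

```text
s20_side.npz plane [-0.0056  0.0004 -0.0035] 839 0.0009 top pct [0.024  0.1403 0.1768 0.1777]
 hist [ 4 25 37 37 14 16 19 13 15 11 16 19 11 19 12 54 39  0  0  0  0]
s20_scene.npz plane [-0.0037  0.0001 -0.0053] 575 0.0009 top pct [0.0227 0.175  0.1767 0.178 ]
 hist [ 6 15 41 23  7  8  5  9  5  5  9  8  2  9  9 34 23  3  0  0  0]
```

Both fixed cameras put the wing's top about 34–35 mm above the panel, and 35 is fully home. Now the turn. With the jaws part open, the left fingertip's inner lower corner will push the wing's clockwise side along an arc. I'll compute that path.

```bash
cat > arc.py <<'E'
import sys
from h import *
from plant import get_obs
g=np.load("panel.npz");seat,n,ex,eu=g["seat"],g["n"],g["ex"],g["eu"]
o=get_obs();B,cur=pose(o);half=float(sys.argv[1]);h=.0175
print(cur.round(4),o["force"].round(1),o["opening"],o["clock"])
def T(ce,cu,hh=h): return seat+ce*ex+cu*eu+hh*n-B@np.array([.0095,half,.066])
L=[("pre",-.009,.020)]+[(th,*(.012*np.array([np.sin(np.radians(th)),np.cos(np.radians(th))])+.009*np.array([-np.cos(np.radians(th)),np.sin(np.radians(th))])*np.array([1,-1])*-1*np.array([-1,1])*-1)) for th in ()]
for th in (285,278,270,260,250,240,230,220,210):
    d=np.array([np.sin(np.radians(th)),np.cos(np.radians(th))]);m=np.array([np.sin(np.radians(th+90)),np.cos(np.radians(th+90))]);c=.012*d+.009*m;
    if th>270: c[1]+=.002
    L.append((th,*c))
prev=None
for nm,ce,cu in L:
    t=T(ce,cu);sh=(t-cur)@B;print(nm,round(ce*1e3,1),round(cu*1e3,1),"TCP",t.round(4),"shift",sh.round(4))
E
python3 arc.py .035
```

```text
[ 0.496  -0.2127  0.2335] [-0.  -0.1 -0.8] 0.0004913329868883194 21.25
pre -9.0 20.0 TCP [ 0.5454 -0.2573  0.195 ] shift [-0.0613 -0.0259  0.0384]
285 -9.3 13.8 TCP [ 0.5406 -0.2553  0.1914] shift [-0.0562 -0.0256  0.042 ]
278 -10.6 12.6 TCP [ 0.5402 -0.2537  0.1907] shift [-0.0552 -0.0242  0.0427]
270 -12.0 9.0 TCP [ 0.5379 -0.2514  0.1887] shift [-0.0523 -0.0228  0.0448]
260 -13.4 6.8 TCP [ 0.5366 -0.2495  0.1874] shift [-0.0505 -0.0214  0.046 ]
250 -14.4 4.4 TCP [ 0.5351 -0.248   0.186 ] shift [-0.0485 -0.0204  0.0474]
240 -14.9 1.8 TCP [ 0.5333 -0.2467  0.1846] shift [-0.0464 -0.0199  0.0489]
230 -15.0 -0.8 TCP [ 0.5313 -0.2459  0.1831] shift [-0.0443 -0.0198  0.0504]
220 -14.6 -3.4 TCP [ 0.5291 -0.2456  0.1816] shift [-0.0422 -0.0202  0.0519]
210 -13.8 -5.9 TCP [ 0.527  -0.2457  0.1801] shift [-0.0401 -0.021   0.0533]
```

play_rows:
  series:
    - [80,-0.03,-0.0259,0,0]
    - [80,-0.0613,-0.0259,0,0]
    - [80,-0.0613,-0.0259,0,0]
    - [80,-0.0613,-0.0259,0,0]
    - [80,-0.0613,-0.0259,0.02,0]
    - [80,-0.0613,-0.0259,0.034,0]
    - [80,-0.0613,-0.0259,0.0384,0]
    - [80,-0.0613,-0.0259,0.0384,0]

```text
clock: 22.05
tool_pos: [0.5448, -0.257, 0.1955]
orientation: [-180.0, -0.1, 160.8]
force: [0.4, 0.1, -0.2]
opening: 0.0589
```

```bash
python3 snap.py w21; python3 arc.py .035; python3 home.py w21.pkl 288
```

```text
1.5625 22.05 [ 0.5448 -0.257   0.1955] [-1.7998e+02 -1.1000e-01  1.6084e+02] [  -6.7   18.3  -16.1   -0.   -55.7 -102.5] [ 0.4  0.1 -0.2] 0.0589
[ 0.5454 -0.2571  0.1964] [ 0.6 -0.2  0.2] 0.06285821759938924 22.1
pre -9.0 20.0 TCP [ 0.5453 -0.2573  0.195 ] shift [ 0.     -0.0001  0.0014]
285 -9.3 13.8 TCP [ 0.5406 -0.2553  0.1915] shift [0.0051 0.0001 0.0049]
278 -10.6 12.6 TCP [ 0.5401 -0.2537  0.1908] shift [0.0061 0.0015 0.0056]
270 -12.0 9.0 TCP [ 0.5378 -0.2514  0.1887] shift [0.009  0.0029 0.0077]
260 -13.4 6.8 TCP [ 0.5365 -0.2495  0.1874] shift [0.0108 0.0043 0.009 ]
250 -14.4 4.4 TCP [ 0.535  -0.2479  0.186 ] shift [0.0128 0.0053 0.0103]
240 -14.9 1.8 TCP [ 0.5332 -0.2467  0.1846] shift [0.0149 0.0058 0.0118]
230 -15.0 -0.8 TCP [ 0.5312 -0.2459  0.1831] shift [0.017  0.0059 0.0133]
220 -14.6 -3.4 TCP [ 0.5291 -0.2456  0.1816] shift [0.0192 0.0056 0.0148]
210 -13.8 -5.9 TCP [ 0.5269 -0.2457  0.1802] shift [0.0212 0.0048 0.0162]
0 inner [302.7 183.5] nose [336.4 194.2]
0.003 inner [303.5 181.5] nose [337.8 192.4]
0.006 inner [304.4 179.5] nose [339.3 190.5]
0.009 inner [305.3 177.3] nose [340.8 188.5]
[301 181  36  16] ends mm [ 0.1 -0.2] [-19.9   6. ] clock 107.18240089223836 px 301 336 181 196
[301 181  36  16] ends mm [0.6 1. ] [-19.   7.] clock 107.18240089223838 px 301 336 181 196
[335 200  10   5] ends mm [-18.6  11.1] [-24.   11.1] clock 89.34341015300035 px 335 344 200 204
[335 200  10   5] ends mm [-17.8  12.1] [-23.  12.] clock 89.34341015300079 px 335 344 200 204
```

View pics/w21.png

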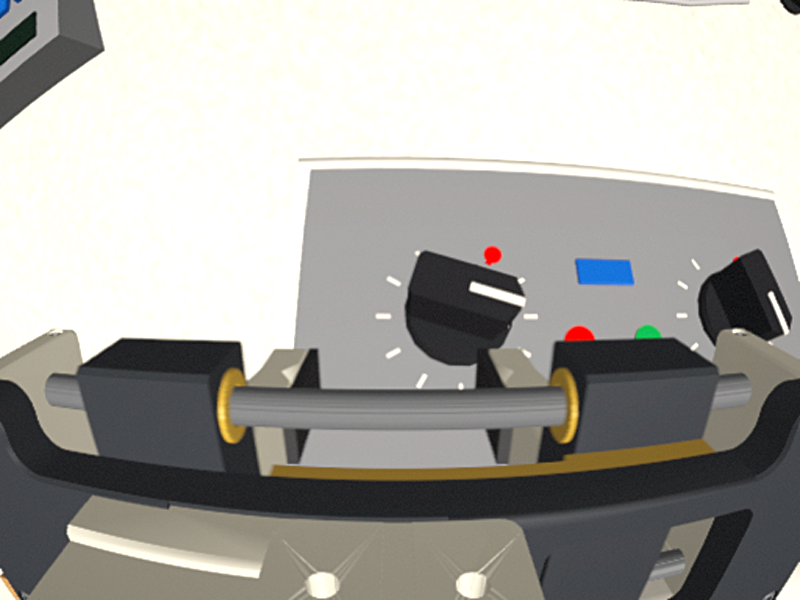

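Clear view: the knob is home (pointer tail at (475,288), nose at (523,300)), the right-hand fingertip is up-slope of the nose at (505,355), and the timer knob is well clear at (745,295). I'll start the arc.

play_rows:
  series:
    - [80,0,0,0.001,0]
    - [80,0.0025,0,0.003,0]
    - [80,0.0051,0.0001,0.0049,0]
    - [80,0.0061,0.0015,0.0056,0]
    - [80,0.0076,0.0022,0.0067,0]
    - [80,0.009,0.0029,0.0077,0]
    - [80,0.009,0.0029,0.0077,0]

```text
clock: 22.8
tool_pos: [0.5384, -0.2514, 0.189]
orientation: [180.0, 0.1, 160.8]
force: [1.9, 0.5, 1.4]
opening: 0.0702
```

```bash
python3 snap.py w22 200 110 400 260; python3 arc.py .035|head -1; python3 home.py w22.pkl 275|tail -4
```

```text
4.0 22.8 [ 0.5384 -0.2514  0.189 ] [1.7999e+02 8.0000e-02 1.6085e+02] [  -6.2   17.9  -17.7    0.   -54.3 -103. ] [1.9 0.5 1.4] 0.0702
[ 0.5384 -0.2515  0.189 ] [1.6 1.1 1.8] 0.06974877864213928 22.85
[298 196  37  11] ends mm [-0.8 -0.6] [-21.1   1.9] clock 97.04229909259851 px 298 334 196 206
[298 196  37  11] ends mm [-0.3  0.4] [-20.2   2.9] clock 97.04229909259851 px 298 334 196 206
[332 214  10   4] ends mm [-19.2   9. ] [-24.4   9.2] clock 91.3437571327987 px 332 341 214 217
[332 214  10   4] ends mm [-18.4   9.9] [-23.5  10. ] clock 91.3437571327987 px 332 341 214 217
```

View pics/w22.png

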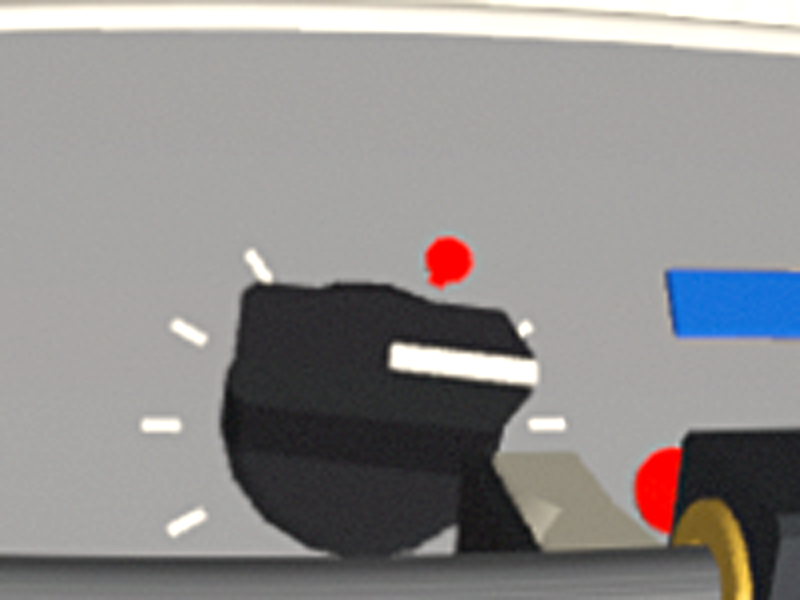

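It is turning; the pointer is at clock 277 deg. I'll continue the arc.

play_rows:
  series:
    - [80,0.0018,0.0014,0.0013,0]
    - [80,0.0038,0.0024,0.0026,0]
    - [80,0.0059,0.0029,0.0041,0]
    - [80,0.008,0.003,0.0056,0]
    - [80,0.0102,0.0027,0.0071,0]
    - [80,0.0102,0.0027,0.0071,0]

```text
clock: 23.45
tool_pos: [0.5302, -0.2452, 0.1822]
orientation: [179.9, 0.2, 160.8]
force: [3.1, 3.5, 4.1]
opening: 0.0702
```

```bash
python3 snap.py w23 200 110 400 260; python3 arc.py .035|head -1; python3 home.py w23.pkl 225|tail -4
```

```text
4.0 23.45 [ 0.5302 -0.2452  0.1822] [1.7993e+02 1.5000e-01 1.6084e+02] [  -5.7   17.4  -19.4   -0.   -53.  -103.5] [3.1 3.5 4.1] 0.0702
[ 0.5301 -0.2452  0.1821] [3.3 5.  4.5] 0.06951622202631245 23.5
0.006 inner [294.1 216.7] nose [319.3 190.8]
0.009 inner [294.9 215.2] nose [320.5 188.9]
[290 197  34  24] ends mm [-17.7 -12.6] [ 0.  -1.4] clock 57.80739982825629 px 290 323 197 220
[290 197  34  24] ends mm [-17.  -11.6] [ 0.4 -0.6] clock 57.807399828256294 px 290 323 197 220
```

View pics/w23.png

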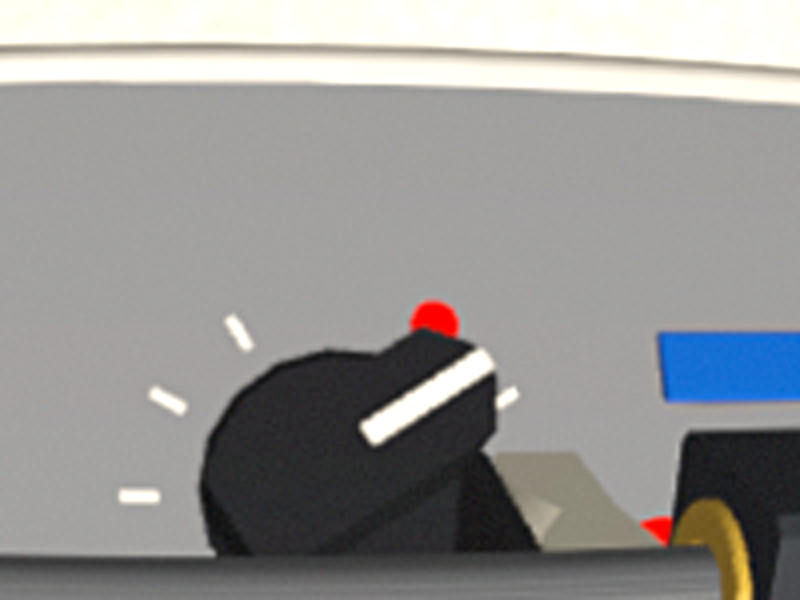

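play_rows:
  series:
    - [80,0.001,-0.0004,0.0007,0]
    - [80,0.002,-0.0008,0.0014,0]
    - [80,0.003,-0.0014,0.0021,0]
    - [80,0.0039,-0.002,0.0028,0]
    - [80,0.0039,-0.002,0.0028,0]

```text
clock: 24.0
tool_pos: [0.5251, -0.2454, 0.1786]
orientation: [179.9, 0.0, 160.8]
force: [3.3, 5.6, 3.7]
opening: 0.0704
```

```bash
python3 snap.py w24 200 110 400 260; python3 arc.py .035|head -1; python3 home.py w24.pkl 215|tail -4
```

```text
4.0 24.0 [ 0.5251 -0.2454  0.1786] [1.7993e+02 2.0000e-02 1.6083e+02] [-5.800e+00  1.730e+01 -2.010e+01 -1.000e-01 -5.250e+01 -1.034e+02] [3.3 5.6 3.7] 0.0704
[ 0.5252 -0.2454  0.1786] [3.  5.4 2.6] 0.0702873566412126 24.05
[292 198  25  33] ends mm [-11.1 -18.1] [ 0.7 -1.4] clock 35.29764053793064 px 292 316 198 230
[292 198  25  33] ends mm [-10.5 -17.2] [ 1.1 -0.8] clock 35.29764053793066 px 292 316 198 230
[324 215  10   7] ends mm [-20.8  -8.7] [-16.1  -6. ] clock 60.15728771345925 px 324 333 215 221
[324 215  10   7] ends mm [-20.   -7.8] [-15.4  -5.2] clock 60.15728771346005 px 324 333 215 221
```

View pics/w24.png

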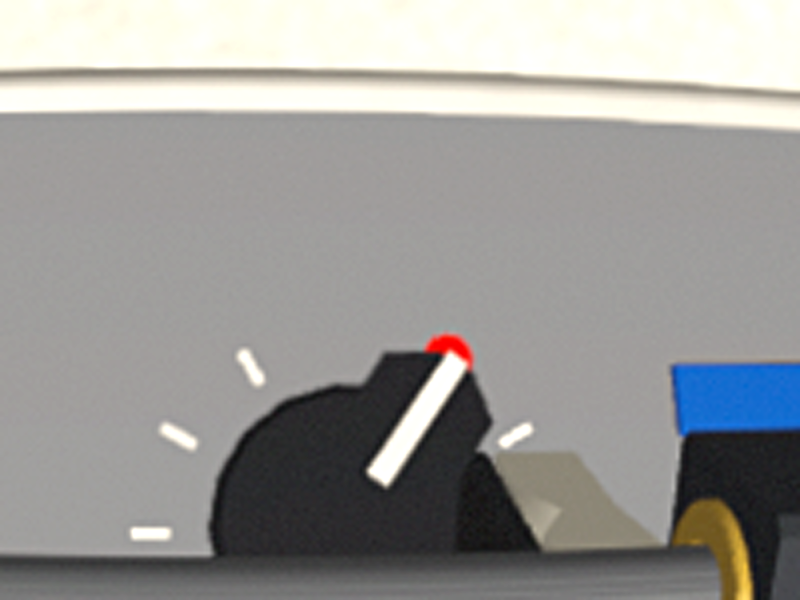

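The pointer is at 215 deg against the mark at 210. One small nudge more.

play_rows:
  series:
    - [80,0.0005,-0.0005,0.0004,0]
    - [80,0.0008,-0.0011,0.0006,0]
    - [80,0.0008,-0.0011,0.0006,0]

```text
clock: 24.35
tool_pos: [0.5237, -0.246, 0.1777]
orientation: [179.9, -0.0, 160.8]
force: [3.1, 8.0, 2.7]
opening: 0.0698
```

```bash
python3 snap.py w25 200 110 400 260; python3 arc.py .035|head -1; python3 home.py w25.pkl 212|tail -4
```

```text
4.0 24.35 [ 0.5237 -0.246   0.1777] [ 1.7992e+02 -4.0000e-02  1.6082e+02] [-5.800e+00  1.730e+01 -2.030e+01 -1.000e-01 -5.240e+01 -1.033e+02] [3.1 8.  2.7] 0.0698
[ 0.5237 -0.246   0.1777] [1.8 7.2 1.9] 0.07016165250493603 24.4
[294 199  21  35] ends mm [ -8.8 -19.2] [ 0.9 -1.5] clock 28.686154873466208 px 294 314 199 233
[294 199  21  35] ends mm [ -8.2 -18.2] [ 1.3 -0.9] clock 28.686154873466265 px 294 314 199 233
[326 218   9   5] ends mm [-20.7  -8.6] [-16.   -6.5] clock 65.6979533601019 px 326 334 218 222
[326 218   9   5] ends mm [-19.8  -7.9] [-15.2  -5.8] clock 65.69795336010172 px 326 334 218 222
```

It reads 208.7 deg, on the mark. I'll withdraw sideways, then up, and check.

play_rows:
  series:
    - [80,-0.003,0.005,-0.003,0]
    - [80,-0.006,0.01,-0.006,0]
    - [80,-0.006,0.01,-0.04,0]
    - [80,-0.006,0.01,-0.08,0]
    - [80,-0.006,0.0,-0.1,0]
    - [80,0,-0.01,-0.1,0]
    - [80,0,-0.01,-0.1,0]

```text
clock: 25.1
tool_pos: [0.5193, -0.2569, 0.2782]
orientation: [180.0, -0.0, 160.8]
force: [-0.6, -0.1, -1.1]
opening: 0.0702
```

```bash
python3 snap.py w26 180 90 400 255; python3 arc.py .035|head -1; python3 home.py w26.pkl 210;python3 - <<'E'
from plant import *
from h import *
for nm in("side","scene"):
    s=snapshot(nm);np.savez(f"s26_{nm}.npz",**s)
    cv2.imwrite(f"pics/s26_{nm}.png",cv2.resize(s["frame"][:,:,::-1],(800,600)))
E
python3 depth.py s26_side.npz s26_scene.npz
```

```text
3.6363636363636362 25.1 [ 0.5193 -0.2569  0.2782] [ 1.8000e+02 -3.0000e-02  1.6076e+02] [  -7.    12.2  -12.9   -0.   -65.  -102.2] [-0.6 -0.1 -1.1] 0.0702
[ 0.5195 -0.2566  0.2774] [-0.4  1.1 -1.2] 0.06998143910264337 25.15
0 inner [295.3 186.7] nose [305.6 168.2]
0.003 inner [295.8 185.4] nose [306.2 166.8]
0.006 inner [296.2 184.1] nose [306.8 165.3]
0.009 inner [296.7 182.8] nose [307.3 163.8]
[294 168  15  20] ends mm [-11.6 -17.9] [-0.3 -0.9] clock 33.718617281990966 px 294 308 168 187
[294 168  15  20] ends mm [-11.  -16.5] [0.2 0.2] clock 33.7186172819909 px 294 308 168 187
s26_side.npz plane [-0.005   0.0007 -0.0036] 857 0.0009 top pct [0.019  0.0342 0.0347 0.0352]
 hist [ 8 21 46 36 11 16 10 12 14  9 14 10 12 11 16 49 37  2  0  0  0]
s26_scene.npz plane [-0.0016  0.0002 -0.0053] 553 0.0009 top pct [0.0206 0.0343 0.0346 0.0349]
 hist [ 3 15 27 25 10 13 12 11  8  9 15 13  7  8 12 36 29  2  0  0  0]
```

View pics/w26.png

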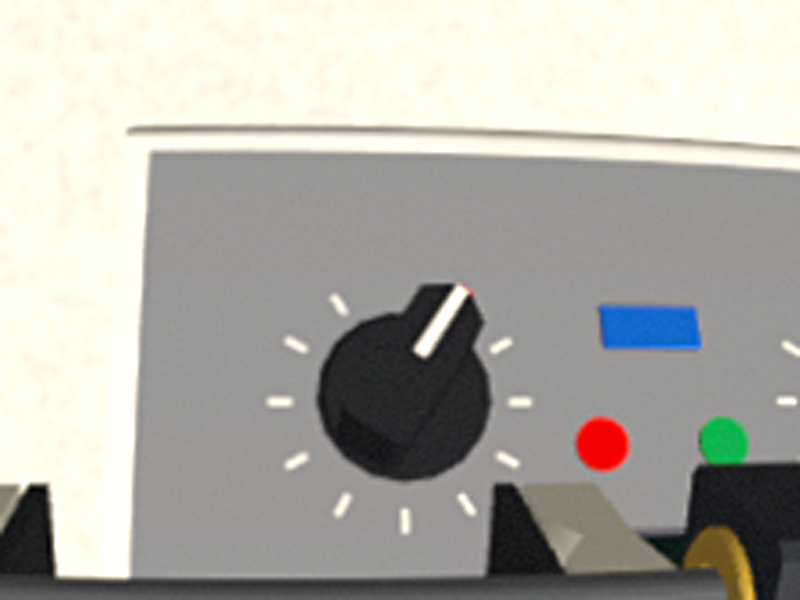

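View pics/s26_side.png

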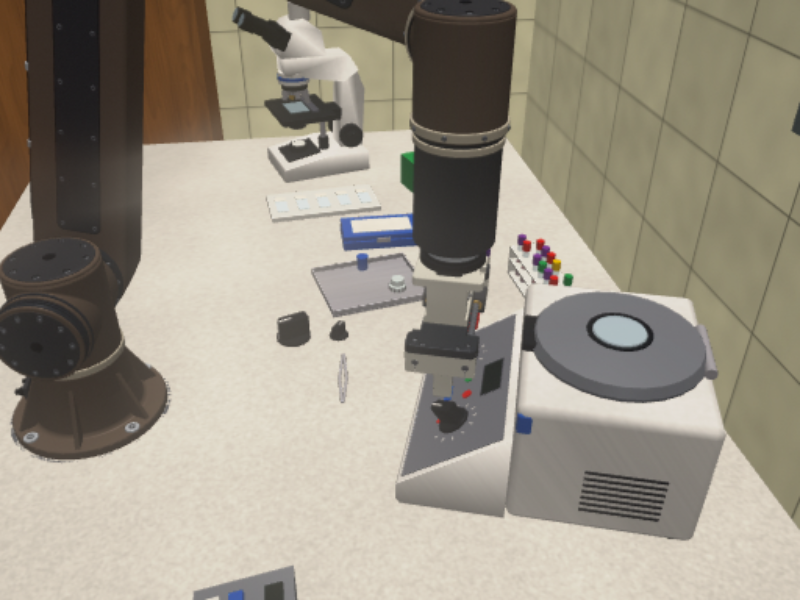

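The final wrist view shows the pointer from (420,353) to (463,288), lying over the red mark and measured at 213.7 deg against 210. The wing's top is 34–35 mm above the panel, so the knob is home, and the bystanders and timer knob look undisturbed. The gripper is clear, so I'm handing in.

```bash
python3 -c "
from plant import *
print(close_job());print(get_obs()['clock'])"
```

```text
the job is handed in; nothing more can be done
None
the job is handed in; nothing more can be done
```

The speed knob is fitted on the spindle, turned to the red off mark and let go. I handed the job in at about 25 s; no verdict is reported.

**What I did**
- I gripped the middle-sized knob in the tray by its skirt, 19° off the wing to match the flat. I then tilted it in the grip on the machine's front lip, because the tool can only point down.
- I slid it onto the spindle, let it settle, and pushed it home with about 20 N along the axis.
- I turned it anticlockwise by pushing the wing with one fingertip, then withdrew.

**Last checks**
- **Seating:** both fixed cameras put the wing's top 34–35 mm above the panel; fully home is 35 mm.
- **Pointer:** it read 213.7° against the mark at 210°, about 0.065 rad off with 0.2 allowed. While I was pushing it read 208.7°; the 5° change on release is about the play of the fit.
- **Surroundings:** the timer knob and bystanders looked undisturbed in the pictures, though I did not measure them. The gripper was clear of the knob and nothing registered on the force reading.

**What failed or disagreed**
- The 35° pre-tilt did not hold; the knob sprang back to about 18°, so I inserted it like that and it lined up when released.
- My wrist-camera estimate of the seat height was about 1–2 mm higher than the fixed cameras'. The contact height during the push agreed with the fixed cameras.

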